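Set out ornament panels and finish tins for painting

TASK

Get the carver's bench ready for varnishing: slide every fir-tree panel onto the green felt and every star panel onto the red felt, each wholly on the felt and pushed up until one of its short ends sits flush against the felt's wooden stop rail; the panels must stay flat on the bench all the way, never lifted or tipped. The two varnish tins stand on each other's coaster: swap them, so that each stands upright and wholly on the coaster of its own colour, without tipping one over. Let go of everything and leave the green figure, the half-carved figure and the gouge where they are.

Things in the scene. Friction and masses are not known exactly. Their poses are not given: they have to be found in the camera images.
- panel_tree_a: pale wooden panel, 80 mm (its x) by 54 mm (its y) by 16 mm thick, about 60 g, with a flat green fir tree (top towards +x) painted on top; origin at the centre of its underside, z up. It starts flat on the bench between the robot and the felts. May be absent.
- panel_tree_b: pale wooden panel, 80 mm (its x) by 54 mm (its y) by 16 mm thick, about 60 g, with a flat green fir tree (top towards +x) painted on top; origin at the centre of its underside, z up. It starts flat on the bench between the robot and the felts. May be absent.
- panel_star_a: pale wooden panel, 80 mm (its x) by 54 mm (its y) by 16 mm thick, about 60 g, with a flat red six-pointed star painted on top; origin at the centre of its underside, z up. It starts flat on the bench between the robot and the felts. May be absent.
- panel_star_b: pale wooden panel, 80 mm (its x) by 54 mm (its y) by 16 mm thick, about 60 g, with a flat red six-pointed star painted on top; origin at the centre of its underside, z up. It starts flat on the bench between the robot and the felts. May be absent.
- bay_green: fixed green felt rectangle, 110 mm (its x) by 260 mm (its y), under 1 mm thick and no obstacle to sliding, with a dark wooden stop rail along its far (+x) long side: rail 260 mm long, 20 mm thick, 24 mm high, its near face at x = +55 mm. Origin at the centre of the felt, at bench level; x points to the rail, z up. A panel with a short end flush on the rail has its origin at x = +15 mm. Room for two panels side by side (e.g. at y = +70 and -70 mm)
- coaster_green: fixed round green coaster, 84 mm in diameter, 4 mm thick, on the bench to one side; origin at the centre of its underside, at bench level
- tin_green: closed metal tin with a green lid and green band, 56 mm in diameter, 65 mm high (lid 55 mm in diameter, the top 9 mm), about 200 g; origin at the centre of its underside, z up. It starts on the coaster of the other colour
- bay_red: fixed red felt rectangle, 110 mm (its x) by 260 mm (its y), under 1 mm thick and no obstacle to sliding, with a dark wooden stop rail along its far (+x) long side: rail 260 mm long, 20 mm thick, 24 mm high, its near face at x = +55 mm. Origin at the centre of the felt, at bench level; x points to the rail, z up. A panel with a short end flush on the rail has its origin at x = +15 mm. Room for two panels side by side (e.g. at y = +70 and -70 mm)
- coaster_red: fixed round red coaster, 84 mm in diameter, 4 mm thick, on the bench to one side; origin at the centre of its underside, at bench level
- tin_red: closed metal tin with a red lid and red band, 56 mm in diameter, 65 mm high (lid 55 mm in diameter, the top 9 mm), about 200 g; origin at the centre of its underside, z up. It starts on the coaster of the other colour
- smoker: bystander: painted green wooden figure with a hat, 56 mm across, 118 mm high; origin at the centre of its underside. Leave alone
- blank_figure: bystander: half-carved pale wooden figure, 52 mm across, 102 mm high; origin at the centre of its underside. Leave alone
- gouge: bystander: carving gouge with a yellow handle, 190 mm long, lying beyond the rails; origin at its underside. Leave alone
Not all that is in view belongs to the job. What is shaped like the tin_red but blue or yellow is not meant.

How it is judged:
At the end, for the whole second after the job is handed in: Each panel present lies flat and still on the felt of its colour (centre within 105 mm of its middle line), a short end within 4 mm of the rail and square to it within 4 degrees; each tin stands upright and still within 15 mm of the centre of the coaster of its own colour (x of panel_tree_a in the frame of bay_green between 0.011 and 0.019 m and y of panel_tree_a in the frame of bay_green between -0.105 and 0.105 m and angle between the x axis of each of panel_tree_a, panel_tree_b and the x axis of bay_green, either way round below 0.07 rad and z of each of panel_tree_a, panel_tree_b in the frame of bay_green below 0.004 m and angle between each of panel_tree_a, panel_tree_b, panel_star_a, panel_star_b, tin_green, tin_red's own z axis and vertical below 0.06 rad and linear speed of each of panel_tree_a, panel_tree_b, panel_star_a, panel_star_b, tin_green, tin_red below 0.01 m/s and x of panel_tree_b in the frame of bay_green between 0.011 and 0.019 m and y of panel_tree_b in the frame of bay_green between -0.105 and 0.105 m and x of panel_star_a in the frame of bay_red between 0.011 and 0.019 m and y of panel_star_a in the frame of bay_red between -0.105 and 0.105 m and angle between the x axis of each of panel_star_a, panel_star_b and the x axis of bay_red, either way round below 0.07 rad and z of each of panel_star_a, panel_star_b in the frame of bay_red below 0.004 m and x of panel_star_b in the frame of bay_red between 0.011 and 0.019 m and y of panel_star_b in the frame of bay_red between -0.105 and 0.105 m and horizontal distance between tin_green and coaster_green below 0.015 m and z of tin_green in the frame of coaster_green below 0.008 m and horizontal distance between tin_red and coaster_red below 0.015 m and z of tin_red in the frame of coaster_red below 0.008 m); the robot touches nothing.
It fails at once if a panel is lifted clear of the bench (underside more than 15 mm up) or tipped (height (world z) of any of panel_tree_a, panel_tree_b, panel_star_a, panel_star_b above 0.015 m or angle between any of panel_tree_a, panel_tree_b, panel_star_a, panel_star_b's own z axis and vertical above 0.3 rad).
It fails at once if a tin is tipped over (angle between any of tin_green, tin_red's own z axis and vertical above 0.7 rad).
It fails at once if the smoker figure, the carved blank or the gouge is shifted by more than 20 mm (distance of any of smoker, blank_figure, gouge from where it was at the start of the episode above 0.02 m).
Of panel_tree_a, panel_tree_b, panel_star_a, panel_star_b only 3 to 4 are there at a start; the rules pass over those that are not, and their reading is None.
At some moment in a run one of panel_tree_a, panel_tree_b, panel_star_a, panel_star_b may be knocked a few centimetres aside while the robot is not near it.
It also fails if it takes over 210 s, if anything falls off the work surface, if the arm or the gripper's body presses on something with over 40 N, if the wrist force passes 120 N, or if a joint passes its speed limit or range.

ROBOT

A 6-joint arm with a two-finger parallel gripper is mounted at the origin on the work surface. World frame = base frame: x ahead of the robot, y to its left, z up, the work surface at z = 0. Lengths are in m, angles in rad, forces in N, time in s.
With the tool pointing down it reaches from about 0.375 to 0.75 m from the base axis. Payload 9 kg.
Tool frame: the origin (TCP) lies on the centre line of the jaws, within the pads' length; the fingertips stand 11 mm ahead of it and the grasp point (between the pads) lies 8 mm behind it (env.tips_ahead is the distance from the TCP to the fingertips, in m); z points along the fingers, y is the line along which they close (so a half turn about z gives the same grasp; the last joint's range is limited). The gripper opens to 85 mm and grips with 20 to 120 N. Pads are 22 mm wide; open, the fingers measure 114 mm over their backs; the gripper's body (76 mm by 85 mm) begins 54 mm behind the grasp point. The pads swing forward as they close: fully open they stand 13 mm farther back than shut.
Start: joints at [-1.54, 0.104, 0.097, 1.564, 0, 1.353], TCP at [0.148, -0.582, 0.242] pointing down, gripper open.
Joint ranges: [-2.99, 2.99], [-0.84, 1.86], [-1.1, 1.16], [-1.84, 2.11], [-1.51, 1.56], [-3.14, 3.14]. Speed limits (rad/s): [2.22, 2.22, 2.57, 3.14, 3.14, 3.14].

INTERFACE

Orientations are given as a unit quaternion [w, x, y, z].
In Python, from bench import env gives the robot as it stands. The module is installed in compiled form; this text tells all that it offers.
- The arm moves only by the tool arm_command, never from a script. Its argument "plan" is a list of rows, each an object with "claw": the opening, from 0 (shut) to 1 (fully open); "linear": the shift along the tool's x, y, z scaled (see below), a list of three; "dr": the turn, a rotation vector about the tool's x, y, z scaled (see below), a list of three. A call has 1 to 8 rows; each row is the pose to reach, as a shift and turn from the pose commanded when the call began, along the tool's axes at that moment; what a row does not reach only later rows make up. The controller multiplies each number of a shift by 200 mm and each number of a turn by 0.5 rad. A row lasts 1/8 s, in which the tool goes at most 62.5 mm and 10.7 degrees, less where a joint would pass 70% of its speed; a pose out of reach is approached as far as the arm can. A call with a number of a shift or a turn outside -1 to 1 is refused whole. A call with a gripper value outside its range is refused whole. The fingers move at their own pace and stop on an object; the grip force is fixed at half the most. Time passes only in rows, so rows that repeat a pose let the fingers close. It gives the time, the measured TCP pose, the force, the opening and the grip force at its end, in the units of the state.
- env.read_state(): the state, without advancing time (a new reading comes with each control period).
- env.read_camera(name): name is "scene" or "top" or "wrist"; returns a dict with "color" (480x640x3 uint8, red, green, blue), "fov_y" (degrees; the focal length in pixels is half the picture's height over the tangent of half this angle, whatever the lens; pixels are square), "cx", "cy" (the principal point, pixels), "rvec" (rotation vector, rad) and "tvec" (3), from world to camera coordinates, as OpenCV has them; the wrist camera has in their place "T_tool_cam" (4x4, takes a point from camera to tool coordinates, whose origin is the TCP and whose axes are the flange's). Camera axes: x right, y down, z forward; pixel columns grow to the right and rows downward; lengths in m; the calibration is good to about 2 mm. The wrist camera is an equidistant fisheye: a pixel r from the principal point sees the ray r / f radians off the axis. A picture is of the moment at which its call begins: read the wrist's pose just before it. There is no depth.
- env.close_job(): hands the job in; it is judged then, once.
The state is a dict: "clock": time; "joints": joint angles; "dq": joint speeds; "tau": joint torques, N m; "tcp_pos": TCP position; "tool_rot": TCP orientation; "force": force on the tool from outside, world axes, zero at the start; "torque": the same for the moment, N m; "opening": finger opening in m; "grasp_force": force on a finger pad.
Only numpy, scipy, OpenCV 4.12 (cv2) and the standard library are available. Lean on these libraries where they do the work, as an engineer would, in place of code of your own. Each camera call takes 0.05 s, during which the arm holds its last target. There are 200 camera calls.

## Working session

There is one attempt and no reset: what is moved stays moved. The work goes in short steps, Python scripts to look and compute and a tool call to move; the robot and the scene stay as the last step left them, time stands still between calls to the robot, and variables do not carry over. Pictures are saved under pics/ and viewed, at most 14 in all, crops included, and the job is handed in when it is done.

Besides the shell and the picture viewer there is one more tool, called after "Emit:" by a JSON object that holds its "name" and its "arguments", one argument or row to a line. arm_command: Moves the arm, as the interface text tells. Its arguments: {"type":"object","properties":{"plan":{"type":"array"}},"required":["plan"]}

```bash
mkdir -p pics
python3 - <<'E'
from bench import env
import cv2
s=env.read_state();print(s)
for n in("top","scene"):
    c=env.read_camera(n);cv2.imwrite(f"pics/{n}0.png",c["color"][:,:,::-1]);print({k:v for k,v in c.items() if k!="color"})
E
```

```text
{'clock': 0.0, 'joints': array([-1.53970082e+00,  1.04695462e-01,  9.64649335e-02,  1.56391593e+00,
       -2.32818610e-05,  1.35312303e+00]), 'dq': array([-0.00052095, -0.0003425 , -0.00072767,  0.00018869,  0.00031946,
       -0.00208018]), 'tau': array([ 4.78018574e-04, -5.56930518e+01,  5.03648901e+01,  1.68088678e-02,
       -3.84295090e-04,  7.87909045e-06]), 'tcp_pos': array([ 0.14773408, -0.58118948,  0.24152219]), 'tool_rot': array([-6.73214588e-04,  9.92274002e-01,  1.24063892e-01,  5.12945023e-05]), 'force': array([-0.43580999,  1.02955664,  0.21359391]), 'torque': array([ 0.02705167,  0.02281459, -0.01212083]), 'grasp_force': 0.0, 'opening': 0.08534426259291256}
{'fov_y': 52.95819937193835, 'cx': 313.2168587598287, 'cy': 236.89745350271778, 'rvec': array([ 2.15312898, -2.10270582,  0.20857057]), 'tvec': array([-0.06412189,  0.6063967 ,  1.08759028])}
{'fov_y': 56.13161532735403, 'cx': 318.59926315513184, 'cy': 239.44234263245428, 'rvec': array([ 2.35555646,  1.12063463, -0.32177635]), 'tvec': array([-0.34674155, -0.38455899,  1.48272688])}
```

View pics/top0.png

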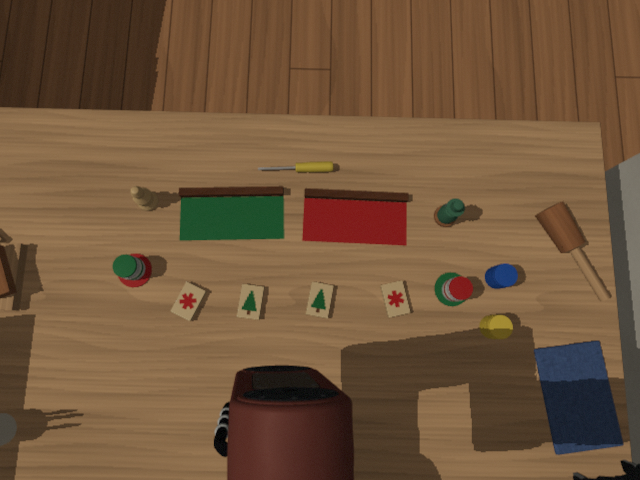

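View pics/scene0.png

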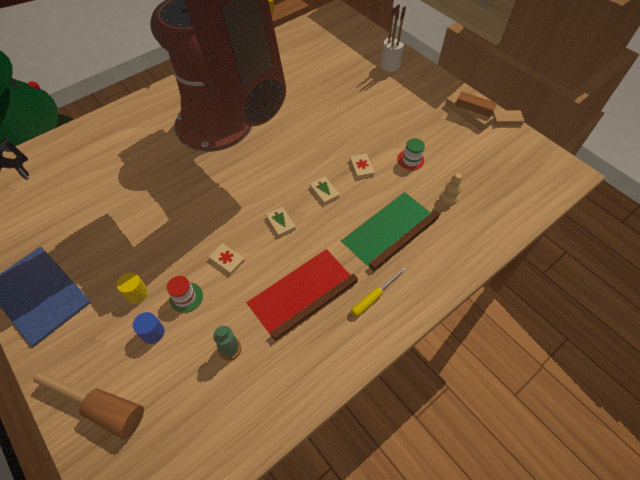

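Top view: panels left to right star (188,300), tree (251,302), tree (320,299), star (397,298). The green felt is at (232,217), the red at (355,221). The green tin is on the red coaster (133,270) and the red tin on the green coaster (454,289).

```bash
cat > h.py <<'E'
from bench import env
import cv2, numpy as np
from scipy.spatial.transform import Rotation as R
def q2R(q): return R.from_quat([q[1],q[2],q[3],q[0]]).as_matrix()
def cast(c,uv,z,s=None):
    """pixels -> world points on the plane of height z"""
    uv=np.atleast_2d(np.float64(uv)); f=240/np.tan(np.radians(c["fov_y"]/2))
    d=(uv-[c["cx"],c["cy"]])/f
    if s is None:
        M=cv2.Rodrigues(c["rvec"])[0].T; o=-M@c["tvec"]
        ray=np.c_[d,np.ones(len(d))]@M.T
    else:
        r=np.linalg.norm(d,axis=1,keepdims=True)+1e-12
        ray=np.c_[d/r*np.sin(r),np.cos(r)]
        T=np.eye(4);T[:3,:3]=q2R(s["tool_rot"]);T[:3,3]=s["tcp_pos"];T=T@c["T_tool_cam"]
        ray=ray@T[:3,:3].T;o=T[:3,3]
    return (o+ray*((z-o[2])/ray[:,2])[:,None])[:,:2]
def masks(img):
    H,S,V=[x.astype(int) for x in cv2.split(cv2.cvtColor(img,cv2.COLOR_RGB2HSV))]
    return dict(green=(H>55)&(H<90)&(S>120)&(V>30),red=((H<6)|(H>172))&(S>170)&(V>70),
                pale=(S<110)&(V>150)&(H<35))
def blobs(m,amin=60):
    cs,_=cv2.findContours(cv2.morphologyEx(m.astype(np.uint8),cv2.MORPH_CLOSE,np.ones((3,3))),cv2.RETR_EXTERNAL,cv2.CHAIN_APPROX_NONE)
    return [k for k in cs if cv2.contourArea(k)>amin]
def rect(P):
    """metric min-area rectangle: centre, long, short (mm), yaw of long axis (deg, -90..90)"""
    (x,y),(w,h),a=cv2.minAreaRect((P*1000).astype(np.float32))
    if w<h: w,h,a=h,w,a+90
    return np.round([x,y,w,h,(a+90)%180-90],1)
def report(n,z=0.016,amin=60,save=None):
    s=env.read_state();c=env.read_camera(n)
    if save: cv2.imwrite(f"pics/{save}.png",c["color"][:,:,::-1])
    for k,m in masks(c["color"]).items():
        for b in blobs(m,amin):
            uv=b[:,0,:]; zz=z if k=="pale" else 0.0
            print(k,uv.mean(0).round(),cv2.contourArea(b),"rect@z%.3f"%zz,rect(cast(c,uv,zz,s if n=="wrist" else None)))
    return s,c
E
python3 - <<'E'
from h import *
s,c=report("top")
print(cast(c,[[125,265],[460,289]],.069), cast(c,[[140,192],[452,209],[497,277]],.1))
E
```

```text
green [249. 303.] 108.0 rect@z0.000 [457.2 100.8  41.8  32.3  -5.7]
green [319. 301.] 108.0 rect@z0.000 [463.  -63.   44.1  28.5   9.3]
green [447. 290.] 233.0 rect@z0.000 [ 495.9 -383.    79.4   63.6    9.1]
green [124. 266.] 370.0 rect@z0.000 [535.6 412.8  54.5  51.9 -88.6]
green [231. 218.] 4131.5 rect@z0.000 [663.5 156.5 255.1 108.8 -87.6]
red [187. 301.] 100.5 rect@z0.000 [452.6 251.4  36.4  33.7 -88.7]
red [395. 298.] 109.0 rect@z0.000 [ 470.7 -254.    37.3   33.5   18.1]
red [461. 288.] 389.5 rect@z0.000 [ 501.1 -414.8   57.1   51.5  -88.7]
red [138. 272.] 256.5 rect@z0.000 [522.2 379.9  81.6  66.8 -22.6]
red [355. 221.] 4252.5 rect@z0.000 [ 662.4 -152.1  256.9  110.6   88.9]
pale [250. 302.] 635.5 rect@z0.016 [454.4  99.3  76.1  52.8  -6.2]
pale [319. 300.] 622.0 rect@z0.016 [462.9 -67.7  76.1  51.9  -9.2]
pale [187. 301.] 662.0 rect@z0.016 [452.1 248.6  77.3  52.5 -24.7]
pale [395. 298.] 625.0 rect@z0.016 [ 470.  -249.7   78.1   50.3   13.8]
[[ 0.52852278  0.38427153]
 [ 0.49137987 -0.39157851]] [[ 0.69543596  0.35391766]
 [ 0.6733729  -0.36949131]
 [ 0.51775772 -0.46660817]]
```

```bash
cat >> h.py <<'E'
def go(*wps,s=None):
    """print call numbers for world waypoints (x,y,z,yaw of tool x deg), tool down"""
    s=s or env.read_state();M=q2R(s["tool_rot"]);p=s["tcp_pos"];yaw=np.degrees(np.arctan2(M[1,0],M[0,0]))
    print("at",p.round(4),"yaw %.1f"%yaw,"tilt",np.round(np.degrees(np.arccos(-M[2,2])),2),"F",s["force"].round(1),"open %.4f"%s["opening"],"t %.1f"%s["clock"],"j",s["joints"].round(2))
    for w in wps:
        q=np.array(w[:3]);dy=np.radians(w[3]-yaw);D=q-p
        n=int(max(1,np.ceil(abs(dy)/.5-.02),np.ceil(np.linalg.norm(D)/.2-.02)))
        for i in range(n):
            v=M.T@(D/n);print("  lin",(v/.2).round(3),"dr",np.round(M.T@[0,0,dy/n]/.5,3), "mm/call %.0f deg %.1f"%(1000*np.linalg.norm(v),np.degrees(dy/n)))
            M=R.from_rotvec([0,0,dy/n]).as_matrix()@M
        if M[2,2]<-.9: # snap to vertical
            M=R.from_rotvec(np.cross(M[:,2],[0,0,-1])).as_matrix()@M
        p=q;yaw=w[3]
E
python3 - <<'E'
from h import *
go((.47,-.39,.22,90))
E
```

```text
at [ 0.1477 -0.5813  0.2417] yaw 14.3 tilt 0.05 F [ 0.6  0.  -0.1] open 0.0850 t 0.1 j [-1.54  0.1   0.1   1.56  0.    1.35]
  lin [ 0.599 -0.177  0.037] dr [ 0.    -0.001 -0.881] mm/call 125 deg 25.2
  lin [0.617 0.096 0.036] dr [ 0.    -0.001 -0.881] mm/call 125 deg 25.2
  lin [0.517 0.35  0.036] dr [ 0.    -0.001 -0.881] mm/call 125 deg 25.2
```

Emit:
{"name": "arm_command", "arguments": {
  "plan": [
    {"claw": 1,"linear": [0.3,-0.09,0.02],"dr": [0,0,-0.37]},
    {"claw": 1,"linear": [0.6,-0.18,0.04],"dr": [0,0,-0.74]},
    {"claw": 1,"linear": [0.6,-0.18,0.04],"dr": [0,0,-0.88]}
  ]
}}

```text
clock: 0.52
tcp_pos: [0.2584, -0.5147, 0.234]
tool_rot: [-0.0, 0.94, 0.342, 0.0]
force: [-1.0, -1.1, 0.4]
opening: 0.0852
grasp_force: 0.0
```

Emit:
{"name": "arm_command", "arguments": {
  "plan": [
    {"claw": 1,"linear": [0.3,0.05,0.02],"dr": [0,0,-0.37]},
    {"claw": 1,"linear": [0.62,0.1,0.04],"dr": [0,0,-0.74]},
    {"claw": 1,"linear": [0.62,0.1,0.04],"dr": [0,0,-0.88]}
  ]
}}

```text
clock: 0.9
tcp_pos: [0.3666, -0.4511, 0.2258]
tool_rot: [-0.0, 0.843, 0.539, 0.0]
force: [-0.1, -1.0, 0.5]
opening: 0.0854
grasp_force: 0.0
```

Emit:
{"name": "arm_command", "arguments": {
  "plan": [
    {"claw": 1,"linear": [0.26,0.17,0.02],"dr": [0,0,-0.37]},
    {"claw": 1,"linear": [0.52,0.35,0.04],"dr": [0,0,-0.74]},
    {"claw": 1,"linear": [0.52,0.35,0.04],"dr": [0,0,-0.88]},
    {"claw": 1,"linear": [0.52,0.35,0.04],"dr": [0,0,-0.88]}
  ]
}}

```text
clock: 1.4
tcp_pos: [0.4717, -0.3891, 0.2179]
tool_rot: [-0.0, 0.708, 0.707, -0.0]
force: [0.4, -0.0, 0.3]
opening: 0.0854
grasp_force: 0.0
```

Run:
```python
from h import *
go((.49,-.39,.22,90))
s,c=report("wrist",amin=300,save="w1")
print(c["T_tool_cam"].round(3),c["fov_y"])
```

```text
at [ 0.4717 -0.3891  0.2179] yaw 89.9 tilt 0.04 F [ 0.4 -0.   0.3] open 0.0854 t 1.4 j [-0.9   0.14  0.09  1.52 -0.    0.67]
  lin [-0.005  0.091 -0.011] dr [ 0.    -0.    -0.003] mm/call 18 deg 0.1
red [347. 226.] 3344.5 rect@z0.000 [ 497.5 -414.6   66.9   66.3  -44.1]
red [317.  53.] 928.0 rect@z0.000 [ 467.5 -247.3   40.3   37.6   73.6]
red [506.  50.] 9368.0 rect@z0.000 [ 659.2 -220.5  122.1  111.9   88.7]
pale [492. 465.] 1304.0 rect@z0.016 [ 761.6 -824.9  173.4   75.1  -48.6]
pale [149. 464.] 1310.5 rect@z0.016 [ 179.2 -823.   173.2   77.4   48.4]
pale [626. 415.] 3536.5 rect@z0.016 [1091.4 -881.2  630.5  117.   -55.2]
pale [452. 332.] 484.0 rect@z0.016 [ 619.9 -532.2   92.6   16.4  -61.6]
pale [340. 195.] 648.5 rect@z0.016 [ 489.3 -380.    58.7   32.2   14.4]
pale [317.  53.] 4954.5 rect@z0.016 [ 467.6 -249.5   78.8   52.9   13.6]
[[-0.    -0.947 -0.322  0.085]
 [ 1.    -0.     0.001 -0.001]
 [-0.001 -0.322  0.947 -0.132]
 [ 0.     0.     0.     1.   ]] 65.70646984690485
```

View pics/w1.png

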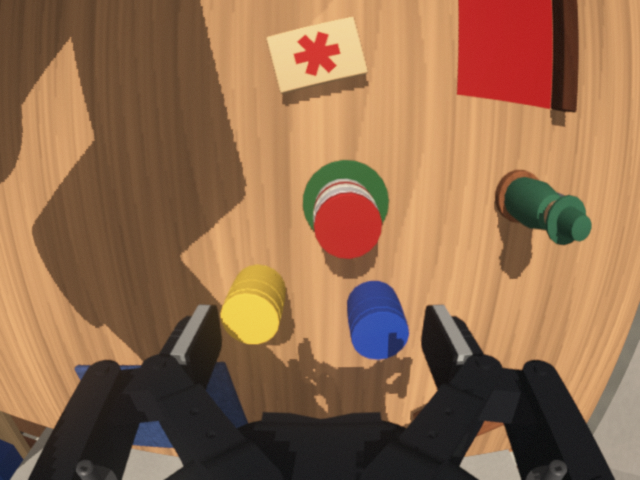

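Wrist view: red lid at (348,226) on the green coaster (345,200), yellow and blue tins close behind, star panel at (317,53).

```bash
cat >> h.py <<'E'
def circ(n,col,z,near,amin=150,zap=None):
    """enclosing circle (mm) of colour blob nearest to given xy"""
    s=env.read_state();c=env.read_camera(n);best=None
    for b in blobs(masks(c["color"])[col],amin):
        P=cast(c,b[:,0,:],z,s if n=="wrist" else None)
        (x,y),r=cv2.minEnclosingCircle((P*1000).astype(np.float32))
        if np.hypot(x-near[0]*1000,y-near[1]*1000)<70: print(n,col,z,"circle",np.round([x,y,r],1),"median-mean",(P.mean(0)*1000).round(1))
E
python3 - <<'E'
from h import *
for n in("wrist","top"):
    circ(n,"red",.069,(.49,-.39));circ(n,"green",.004,(.49,-.39))
circ("top","green",.069,(.528,.384));circ("top","red",.004,(.528,.384))
go((.49,-.393,.1,90))
E
```

```text
wrist red 0.069 circle [ 492.6 -392.4   27.3] median-mean [ 492.6 -392.2]
top red 0.069 circle [ 494.9 -393.3   27.2] median-mean [ 494.4 -393.5]
top green 0.004 circle [ 496.5 -389.8   40.4] median-mean [ 493.7 -379.6]
top green 0.069 circle [527.3 385.9  26.6] median-mean [527.3 385.5]
top red 0.004 circle [524.6 384.9  41. ] median-mean [520.7 376.1]
at [ 0.4709 -0.3901  0.2184] yaw 89.8 tilt 0.01 F [-0.3 -0.2  0.6] open 0.0857 t 1.8 j [-0.91  0.14  0.09  1.52 -0.    0.67]
  lin [-0.014  0.095  0.592] dr [-0.     0.    -0.007] mm/call 120 deg 0.2
```

Emit:
{"name": "arm_command", "arguments": {
  "plan": [
    {"claw": 1,"linear": [-0.014,0.113,0.1],"dr": [0,0,0]},
    {"claw": 1,"linear": [-0.014,0.113,0.4],"dr": [0,0,0]},
    {"claw": 1,"linear": [-0.014,0.113,0.65],"dr": [0,0,0]},
    {"claw": 1,"linear": [-0.014,0.113,0.89],"dr": [0,0,0]},
    {"claw": 1,"linear": [-0.014,0.113,0.89],"dr": [0,0,0]},
    {"claw": 0.4,"linear": [-0.014,0.113,0.89],"dr": [0,0,0]},
    {"claw": 0.4,"linear": [-0.014,0.113,0.89],"dr": [0,0,0]},
    {"claw": 0.4,"linear": [-0.014,0.113,0.89],"dr": [0,0,0]}
  ]
}}

```text
clock: 2.75
tcp_pos: [0.4953, -0.3943, 0.0439]
tool_rot: [0.002, 0.708, 0.706, -0.0]
force: [-1.4, -0.5, 8.2]
opening: 0.0546
grasp_force: 64.2
```

Emit:
{"name": "arm_command", "arguments": {
  "plan": [
    {"claw": 0.4,"linear": [0,0,0],"dr": [0,0,0]},
    {"claw": 0.4,"linear": [0,0,0],"dr": [0,0,0]},
    {"claw": 0.4,"linear": [0,0,-0.1],"dr": [0,0,0]},
    {"claw": 0.4,"linear": [0,0,-0.3],"dr": [0,0,0]},
    {"claw": 0.4,"linear": [0,0,-0.5],"dr": [0,0,0]},
    {"claw": 0.4,"linear": [0,0,-0.5],"dr": [0,0,0]}
  ]
}}

```text
clock: 3.5
tcp_pos: [0.4958, -0.3946, 0.1465]
tool_rot: [0.004, 0.708, 0.706, -0.0]
force: [0.7, -0.5, -1.8]
opening: 0.0544
grasp_force: 63.9
```

Emit:
{"name": "arm_command", "arguments": {
  "plan": [
    {"claw": 0.4,"linear": [0.25,-0.03,0],"dr": [0,0,0]},
    {"claw": 0.4,"linear": [0.5,-0.06,0],"dr": [0,0,0]},
    {"claw": 0.4,"linear": [0.75,-0.09,0],"dr": [0,0,0]},
    {"claw": 0.4,"linear": [1,-0.12,0],"dr": [0,0,0]}
  ]
}}

```text
clock: 4.0
tcp_pos: [0.4699, -0.1908, 0.1404]
tool_rot: [-0.0, 0.708, 0.706, 0.0]
force: [0.2, 0.2, -1.3]
opening: 0.0543
grasp_force: 64.0
```

Emit:
{"name": "arm_command", "arguments": {
  "plan": [
    {"claw": 0.4,"linear": [0.25,-0.03,0],"dr": [0,0,0]},
    {"claw": 0.4,"linear": [0.5,-0.06,0],"dr": [0,0,0]},
    {"claw": 0.4,"linear": [0.75,-0.09,0],"dr": [0,0,0]},
    {"claw": 0.4,"linear": [1,-0.12,0],"dr": [0,0,0]}
  ]
}}

```text
clock: 4.5
tcp_pos: [0.4462, 0.0091, 0.1405]
tool_rot: [0.0, 0.708, 0.706, 0.0]
force: [0.5, 1.1, -1.6]
opening: 0.0544
grasp_force: 64.0
```

Emit:
{"name": "arm_command", "arguments": {
  "plan": [
    {"claw": 0.4,"linear": [0.25,-0.03,0],"dr": [0,0,0]},
    {"claw": 0.4,"linear": [0.5,-0.06,0],"dr": [0,0,0]},
    {"claw": 0.4,"linear": [0.75,-0.09,0],"dr": [0,0,0]},
    {"claw": 0.4,"linear": [1,-0.12,0],"dr": [0,0,0]}
  ]
}}

```text
clock: 5.0
tcp_pos: [0.4226, 0.2093, 0.1406]
tool_rot: [0.0, 0.708, 0.706, 0.0]
force: [0.7, 0.4, -2.8]
opening: 0.0545
grasp_force: 64.0
```

Emit:
{"name": "arm_command", "arguments": {
  "plan": [
    {"claw": 0.4,"linear": [0.25,-0.03,0],"dr": [0,0,0]},
    {"claw": 0.4,"linear": [0.5,-0.06,0],"dr": [0,0,0]},
    {"claw": 0.4,"linear": [0.75,-0.09,0],"dr": [0,0,0]},
    {"claw": 0.4,"linear": [1,-0.12,0],"dr": [0,0,0]},
    {"claw": 0.4,"linear": [1,-0.12,0],"dr": [0,0,0]}
  ]
}}

```text
clock: 5.62
tcp_pos: [0.3982, 0.4101, 0.1398]
tool_rot: [-0.0, 0.706, 0.708, -0.0]
force: [-0.1, -0.5, -2.0]
opening: 0.0546
grasp_force: 64.1
```

Run:
```python
from h import *
go((.40,.41,.0395,90))
report("wrist",amin=300,save="w2")
```

```text
at [0.3982 0.4101 0.1398] yaw 90.1 tilt 0.06 F [-0.1 -0.5 -2. ] open 0.0546 t 5.6 j [ 0.57  0.02 -0.17  1.38  0.    2.14]
  lin [-0.001  0.009  0.501] dr [0.    0.    0.004] mm/call 100 deg -0.1
green [561. 368.] 3734.5 rect@z0.000 [659.6 215.5 137.6 109.3 -87.7]
green [508. 284.] 3792.5 rect@z0.000 [567.6 354.7  75.2  69.9 -41.8]
red [329. 355.] 15007.0 rect@z0.000 [400.9 287.  145.1 143.3  87.9]
red [320. 252.] 355.0 rect@z0.000 [396.8 385.6  78.6  20.6   1.4]
red [463. 243.] 2483.5 rect@z0.000 [517.3 391.7  84.2  66.5  55.2]
pale [630. 463.] 662.0 rect@z0.016 [951.9 -45.5 231.9  69.7 -53.5]
pale [327. 285.] 3416.0 rect@z0.016 [394.4 364.7 111.9  62.8   3.6]
pale [492. 251.] 871.0 rect@z0.016 [539.7 396.5  60.9  34.9  23. ]
pale [320. 246.] 947.5 rect@z0.016 [395.8 397.2  79.4  28.9   3.1]
```

View pics/w2.png

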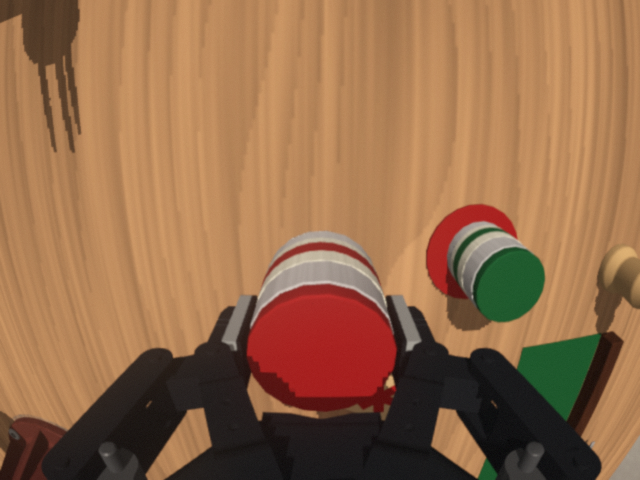

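Emit:
{"name": "arm_command", "arguments": {
  "plan": [
    {"claw": 0.4,"linear": [0,0,0.2],"dr": [0,0,0]},
    {"claw": 0.4,"linear": [0,0,0.4],"dr": [0,0,0]},
    {"claw": 0.4,"linear": [0,0,0.49],"dr": [0,0,0]},
    {"claw": 0.4,"linear": [0,0,0.495],"dr": [0,0,0]},
    {"claw": 0.4,"linear": [0,0,0.495],"dr": [0,0,0]}
  ]
}}

```text
clock: 6.3
tcp_pos: [0.4004, 0.4077, 0.0426]
tool_rot: [0.0, 0.708, 0.706, 0.001]
force: [0.2, 0.4, -1.3]
opening: 0.0543
grasp_force: 66.6
```

Emit:
{"name": "arm_command", "arguments": {
  "plan": [
    {"claw": 1,"linear": [0,0,0],"dr": [0,0,0]},
    {"claw": 1,"linear": [0,0,0],"dr": [0,0,0]},
    {"claw": 1,"linear": [0,0,0],"dr": [0,0,0]},
    {"claw": 1,"linear": [0,0,-0.25],"dr": [0,0,0]},
    {"claw": 1,"linear": [0,0,-0.5],"dr": [0,0,0]},
    {"claw": 1,"linear": [0,0,-0.75],"dr": [0,0,0]},
    {"claw": 1,"linear": [0,0,-0.75],"dr": [0,0,0]}
  ]
}}

```text
clock: 7.18
tcp_pos: [0.4015, 0.409, 0.1962]
tool_rot: [0.001, 0.708, 0.706, 0.004]
force: [-0.9, -0.4, 0.2]
opening: 0.0854
grasp_force: 0.0
```

Run:
```python
from h import *
for n in("wrist","top"):
    circ(n,"red",.065,(.4,.41));circ(n,"green",.069,(.527,.385));circ(n,"red",.004,(.527,.385))
go((.527,.386,.19,90))
```

```text
wrist red 0.065 circle [399.8 409.4  27.4] median-mean [400.  409.8]
wrist green 0.069 circle [524.9 390.5  27.5] median-mean [524.3 390.4]
wrist red 0.004 circle [522.6 388.6  41.5] median-mean [512.6 396.4]
top red 0.065 circle [401.3 406.3  27. ] median-mean [401.2 406.7]
top green 0.069 circle [527.  385.7  26.3] median-mean [527.3 385.5]
top red 0.004 circle [524.5 385.3  41.1] median-mean [521.  375.8]
at [0.3989 0.4072 0.1896] yaw 89.9 tilt 0.15 F [-0.1  0.6  0.9] open 0.0855 t 7.5 j [ 0.57  0.01 -0.09  1.47 -0.    2.14]
  lin [-0.105  0.641 -0.003] dr [-0.    -0.    -0.004] mm/call 130 deg 0.1
```

Emit:
{"name": "arm_command", "arguments": {
  "plan": [
    {"claw": 1,"linear": [-0.05,0.3,0],"dr": [0,0,0]},
    {"claw": 1,"linear": [-0.1,0.635,0],"dr": [0,0,0]},
    {"claw": 1,"linear": [-0.1,0.635,0.2],"dr": [0,0,0]},
    {"claw": 1,"linear": [-0.1,0.635,0.45],"dr": [0,0,0]},
    {"claw": 1,"linear": [-0.1,0.635,0.74],"dr": [0,0,0]},
    {"claw": 1,"linear": [-0.1,0.635,0.74],"dr": [0,0,0]},
    {"claw": 0.4,"linear": [-0.1,0.635,0.74],"dr": [0,0,0]},
    {"claw": 0.4,"linear": [-0.1,0.635,0.74],"dr": [0,0,0]}
  ]
}}

```text
clock: 8.48
tcp_pos: [0.5285, 0.3885, 0.0472]
tool_rot: [0.001, 0.708, 0.706, 0.002]
force: [2.2, 1.7, 1.0]
opening: 0.0545
grasp_force: 63.2
```

Emit:
{"name": "arm_command", "arguments": {
  "plan": [
    {"claw": 0.4,"linear": [0,0,0],"dr": [0,0,0]},
    {"claw": 0.4,"linear": [0,0,0],"dr": [0,0,0]},
    {"claw": 0.4,"linear": [0,0,-0.1],"dr": [0,0,0]},
    {"claw": 0.4,"linear": [0,0,-0.3],"dr": [0,0,0]},
    {"claw": 0.4,"linear": [0,0,-0.5],"dr": [0,0,0]},
    {"claw": 0.4,"linear": [0,0,-0.5],"dr": [0,0,0]}
  ]
}}

```text
clock: 9.22
tcp_pos: [0.529, 0.3886, 0.1497]
tool_rot: [0.002, 0.708, 0.706, 0.004]
force: [0.8, 0.4, -1.4]
opening: 0.0543
grasp_force: 63.7
```

Run:
```python
from h import *
go((.494,-.390,.142,90))
```

```text
at [0.529  0.3886 0.1497] yaw 89.9 tilt 0.49 F [ 0.8  0.4 -1.4] open 0.0543 t 9.2 j [ 0.43  0.27  0.11  1.41 -0.    2.01]
  lin [-0.973 -0.042  0.006] dr [ 0.     0.    -0.001] mm/call 195 deg 0.0
  lin [-0.973 -0.042  0.006] dr [ 0.     0.    -0.001] mm/call 195 deg 0.0
  lin [-0.973 -0.043  0.006] dr [ 0.     0.    -0.001] mm/call 195 deg 0.0
  lin [-0.973 -0.043  0.006] dr [ 0.     0.    -0.001] mm/call 195 deg 0.0
```

Emit:
{"name": "arm_command", "arguments": {
  "plan": [
    {"claw": 0.4,"linear": [-0.25,-0.01,0],"dr": [0,0,0]},
    {"claw": 0.4,"linear": [-0.5,-0.02,0],"dr": [0,0,0]},
    {"claw": 0.4,"linear": [-0.75,-0.03,0],"dr": [0,0,0]},
    {"claw": 0.4,"linear": [-0.97,-0.04,0],"dr": [0,0,0]}
  ]
}}

```text
clock: 9.72
tcp_pos: [0.5178, 0.1918, 0.1437]
tool_rot: [0.0, 0.708, 0.706, 0.0]
force: [1.3, -0.5, -1.4]
opening: 0.0541
grasp_force: 63.8
```

Emit:
{"name": "arm_command", "arguments": {
  "plan": [
    {"claw": 0.4,"linear": [-0.25,-0.01,0],"dr": [0,0,0]},
    {"claw": 0.4,"linear": [-0.5,-0.02,0],"dr": [0,0,0]},
    {"claw": 0.4,"linear": [-0.75,-0.03,0],"dr": [0,0,0]},
    {"claw": 0.4,"linear": [-0.97,-0.04,0],"dr": [0,0,0]}
  ]
}}

```text
clock: 10.22
tcp_pos: [0.5095, -0.0023, 0.1438]
tool_rot: [0.0, 0.708, 0.706, 0.0]
force: [-0.2, -0.4, -1.5]
opening: 0.0544
grasp_force: 63.8
```

Emit:
{"name": "arm_command", "arguments": {
  "plan": [
    {"claw": 0.4,"linear": [-0.25,-0.01,0],"dr": [0,0,0]},
    {"claw": 0.4,"linear": [-0.5,-0.02,0],"dr": [0,0,0]},
    {"claw": 0.4,"linear": [-0.75,-0.03,0],"dr": [0,0,0]},
    {"claw": 0.4,"linear": [-0.97,-0.04,0],"dr": [0,0,0]}
  ]
}}

```text
clock: 10.72
tcp_pos: [0.501, -0.1964, 0.1438]
tool_rot: [0.0, 0.708, 0.706, 0.0]
force: [0.0, -0.2, -1.8]
opening: 0.0544
grasp_force: 63.8
```

Emit:
{"name": "arm_command", "arguments": {
  "plan": [
    {"claw": 0.4,"linear": [-0.25,-0.01,0],"dr": [0,0,0]},
    {"claw": 0.4,"linear": [-0.5,-0.02,0],"dr": [0,0,0]},
    {"claw": 0.4,"linear": [-0.75,-0.03,0],"dr": [0,0,0]},
    {"claw": 0.4,"linear": [-0.97,-0.04,0],"dr": [0,0,0]},
    {"claw": 0.4,"linear": [-0.97,-0.04,0],"dr": [0,0,0]},
    {"claw": 0.4,"linear": [-0.97,-0.04,0],"dr": [0,0,0]}
  ]
}}

```text
clock: 11.48
tcp_pos: [0.4928, -0.3881, 0.1433]
tool_rot: [-0.0, 0.708, 0.706, 0.0]
force: [1.4, 0.1, -2.4]
opening: 0.0541
grasp_force: 63.9
```

Run:
```python
from h import *
go((.494,-.390,.044,90))
circ("wrist","green",.004,(.494,-.39))
```

```text
at [ 0.4928 -0.3881  0.1433] yaw 89.9 tilt 0.04 F [ 1.4  0.1 -2.4] open 0.0541 t 11.5 j [-0.88  0.19  0.01  1.39  0.    0.7 ]
  lin [-0.01   0.006  0.497] dr [ 0.    -0.    -0.004] mm/call 99 deg 0.1
wrist green 0.004 circle [ 505.3 -390.9   29.7] median-mean [ 506.7 -384.2]
```

Emit:
{"name": "arm_command", "arguments": {
  "plan": [
    {"claw": 0.4,"linear": [0,0,0.2],"dr": [0,0,0]},
    {"claw": 0.4,"linear": [0,0,0.4],"dr": [0,0,0]},
    {"claw": 0.4,"linear": [-0.008,0.006,0.48],"dr": [0,0,0]},
    {"claw": 0.4,"linear": [-0.008,0.006,0.495],"dr": [0,0,0]},
    {"claw": 0.4,"linear": [-0.008,0.006,0.495],"dr": [0,0,0]}
  ]
}}

```text
clock: 12.15
tcp_pos: [0.4948, -0.3899, 0.0458]
tool_rot: [0.001, 0.707, 0.707, -0.0]
force: [-1.4, 2.3, 3.2]
opening: 0.0544
grasp_force: 67.3
```

Emit:
{"name": "arm_command", "arguments": {
  "plan": [
    {"claw": 1,"linear": [0,0,0],"dr": [0,0,0]},
    {"claw": 1,"linear": [0,0,0],"dr": [0,0,0]},
    {"claw": 1,"linear": [0,0,0],"dr": [0,0,0]},
    {"claw": 1,"linear": [0,0,-0.25],"dr": [0,0,0]},
    {"claw": 1,"linear": [0,0,-0.5],"dr": [0,0,0]},
    {"claw": 1,"linear": [0,0,-0.75],"dr": [0,0,0]},
    {"claw": 1,"linear": [0,0,-0.75],"dr": [0,0,0]}
  ]
}}

```text
clock: 13.02
tcp_pos: [0.4958, -0.3919, 0.1996]
tool_rot: [0.004, 0.708, 0.706, -0.0]
force: [-0.2, -0.7, 0.5]
opening: 0.0856
grasp_force: 0.0
```

Run:
```python
from h import *
circ("wrist","green",.069,(.494,-.39))
circ("top","green",.069,(.494,-.39))
report("top",amin=90,save="t1")
go((.469,-.25,.15,194))
```

```text
wrist green 0.069 circle [ 495.1 -387.4   25.8] median-mean [ 494. -388.]
top green 0.069 circle [ 492.6 -373.6   40.7] median-mean [ 491.9 -366.4]
green [250. 303.] 106.5 rect@z0.000 [457.2 100.6  41.8  31.9  -5.7]
green [319. 301.] 107.0 rect@z0.000 [463.  -63.   44.1  28.5   9.3]
green [449. 289.] 545.5 rect@z0.000 [ 503.1 -390.8   85.9   69.1  -56.2]
green [231. 218.] 4127.0 rect@z0.000 [663.5 156.5 255.1 108.7 -87.6]
red [111. 321.] 404.0 rect@z0.000 [401.3 432.   55.1  54.3 -41.5]
red [187. 301.] 100.5 rect@z0.000 [452.6 251.4  36.4  33.7 -88.7]
red [395. 298.] 107.0 rect@z0.000 [ 471.1 -254.    35.2   34.1  -51. ]
red [134. 270.] 839.0 rect@z0.000 [525.2 386.5  81.3  78.9 -88.6]
red [354. 221.] 4253.0 rect@z0.000 [ 662.2 -152.1  257.1  110.7   88.8]
pale [250. 302.] 672.5 rect@z0.016 [454.4  99.4  79.9  54.3  -6.6]
pale [319. 299.] 658.0 rect@z0.016 [463.9 -67.5  78.3  54.   -9.9]
pale [187. 301.] 679.5 rect@z0.016 [452.1 248.7  77.4  53.4 -24.7]
pale [395. 298.] 653.0 rect@z0.016 [ 470.6 -250.5   78.6   52.1   14. ]
at [ 0.494  -0.3899  0.1933] yaw 89.9 tilt 0.06 F [-0.1  0.7 -0.7] open 0.0851 t 13.2 j [-0.88  0.19  0.1   1.48 -0.    0.7 ]
  lin [ 0.175 -0.032  0.054] dr [ 0.001 -0.001 -0.909] mm/call 37 deg 26.0
  lin [0.171 0.048 0.054] dr [ 0.001 -0.001 -0.909] mm/call 37 deg 26.0
  lin [0.132 0.118 0.054] dr [ 0.001 -0.001 -0.909] mm/call 37 deg 26.0
  lin [0.067 0.165 0.054] dr [ 0.001 -0.001 -0.909] mm/call 37 deg 26.0
```

View pics/t1.png

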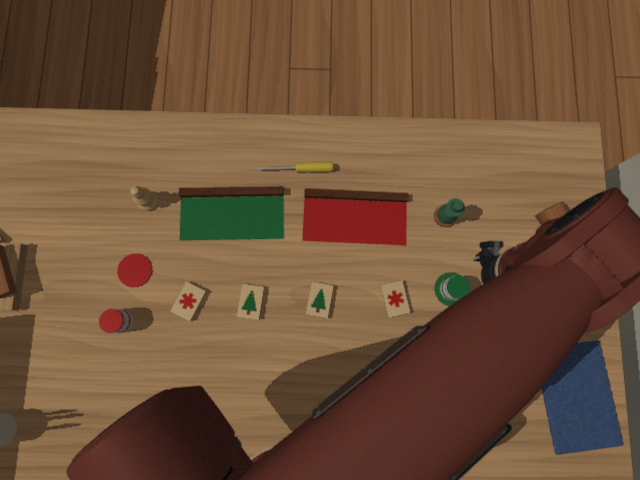

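Top view: green tin stands on the green coaster (452,289), red tin parked at (111,321), red coaster (134,270) is free and panels haven't moved.

Emit:
{"name": "arm_command", "arguments": {
  "plan": [
    {"claw": 1,"linear": [0.09,-0.02,0.03],"dr": [0,0,-0.37]},
    {"claw": 1,"linear": [0.17,-0.03,0.05],"dr": [0,0,-0.74]},
    {"claw": 1,"linear": [0.17,-0.03,0.05],"dr": [0,0,-0.91]}
  ]
}}

```text
clock: 13.55
tcp_pos: [0.4875, -0.3543, 0.182]
tool_rot: [-0.002, 0.528, 0.849, 0.001]
force: [-0.2, 0.1, -0.1]
opening: 0.0857
grasp_force: 0.0
```

Emit:
{"name": "arm_command", "arguments": {
  "plan": [
    {"claw": 1,"linear": [0.09,0.02,0.03],"dr": [0,0,-0.37]},
    {"claw": 1,"linear": [0.17,0.05,0.05],"dr": [0,0,-0.74]},
    {"claw": 1,"linear": [0.17,0.05,0.05],"dr": [0,0,-0.91]}
  ]
}}

```text
clock: 13.92
tcp_pos: [0.4815, -0.3193, 0.172]
tool_rot: [-0.002, 0.323, 0.946, 0.001]
force: [-0.1, -0.3, 0.3]
opening: 0.0854
grasp_force: 0.0
```

Emit:
{"name": "arm_command", "arguments": {
  "plan": [
    {"claw": 1,"linear": [0.07,0.06,0.03],"dr": [0,0,-0.37]},
    {"claw": 1,"linear": [0.13,0.12,0.05],"dr": [0,0,-0.74]},
    {"claw": 1,"linear": [0.13,0.12,0.05],"dr": [0,0,-0.91]}
  ]
}}

```text
clock: 14.3
tcp_pos: [0.4757, -0.2844, 0.162]
tool_rot: [-0.001, 0.101, 0.995, 0.001]
force: [0.2, 0.1, -0.0]
opening: 0.0851
grasp_force: 0.0
```

Emit:
{"name": "arm_command", "arguments": {
  "plan": [
    {"claw": 1,"linear": [0.03,0.08,0.03],"dr": [0,0,-0.37]},
    {"claw": 1,"linear": [0.07,0.17,0.05],"dr": [0,0,-0.74]},
    {"claw": 1,"linear": [0.07,0.17,0.05],"dr": [0,0,-0.91]},
    {"claw": 1,"linear": [0.07,0.17,0.05],"dr": [0,0,-0.91]}
  ]
}}

```text
clock: 14.8
tcp_pos: [0.4693, -0.2494, 0.1528]
tool_rot: [-0.001, -0.123, 0.992, 0.001]
force: [-0.8, 0.2, 1.0]
opening: 0.0854
grasp_force: 0.0
```

Run:
```python
from h import *
s,c=report("wrist",amin=400,save="w3")
go((.469,-.25,.016,194))
```

```text
green [498. 441.] 448.0 rect@z0.000 [691.8  55.5  59.1  50.1   2.5]
green [603. 407.] 1889.0 rect@z0.000 [660.1 201.9 169.9 108.1 -88.5]
green [523. 264.] 752.0 rect@z0.000 [468.7 -54.2  47.6  34.6  -7.7]
green [155. 175.] 571.5 rect@z0.000 [ 463.5 -391.3   59.1   15.7   88.7]
red [328. 390.] 9976.5 rect@z0.000 [ 660.7 -182.8  198.   112.2   88.7]
red [318. 222.] 1327.0 rect@z0.000 [ 472.5 -248.8   40.4   39.    12.9]
pale [ 15. 453.] 1636.0 rect@z0.016 [1043.4 -693.6  344.5   82.3  -28.1]
pale [627. 290.] 615.0 rect@z0.016 [452.2  99.8  77.9  49.8  -4.8]
pale [521. 264.] 3665.5 rect@z0.016 [461.1 -66.9  77.7  51.9  -9.7]
pale [342. 195.] 524.5 rect@z0.016 [ 446.9 -239.9   36.8   22.2   15.3]
at [ 0.4695 -0.2497  0.1531] yaw -166.0 tilt 0.1 F [ 0.3 -0.3 -0.6] open 0.0856 t 14.8 j [-0.73 -0.1  -0.27  1.4  -0.   -0.98]
  lin [ 0.    -0.     0.053] dr [ 0.001  0.001 -0.967] mm/call 11 deg 27.7
  lin [ 0.    -0.     0.053] dr [ 0.001  0.001 -0.967] mm/call 11 deg 27.7
  lin [0.    0.    0.053] dr [ 0.001  0.001 -0.967] mm/call 11 deg 27.7
  lin [0.    0.    0.053] dr [ 0.001  0.001 -0.967] mm/call 11 deg 27.7
  lin [-0.     0.     0.053] dr [ 0.001  0.001 -0.967] mm/call 11 deg 27.7
  lin [-0.     0.     0.053] dr [ 0.001  0.001 -0.967] mm/call 11 deg 27.7
  lin [-0.     0.     0.053] dr [ 0.001  0.001 -0.967] mm/call 11 deg 27.7
  lin [-0.    -0.     0.053] dr [ 0.001  0.001 -0.967] mm/call 11 deg 27.7
  lin [-0.    -0.     0.053] dr [ 0.001  0.001 -0.967] mm/call 11 deg 27.7
  lin [-0.    -0.     0.053] dr [ 0.001  0.001 -0.967] mm/call 11 deg 27.7
  lin [-0.    -0.     0.053] dr [ 0.001  0.001 -0.967] mm/call 11 deg 27.7
  lin [-0.    -0.     0.053] dr [ 0.001  0.001 -0.967] mm/call 11 deg 27.7
  lin [ 0.    -0.     0.053] dr [ 0.001  0.001 -0.967] mm/call 11 deg 27.7
```

View pics/w3.png

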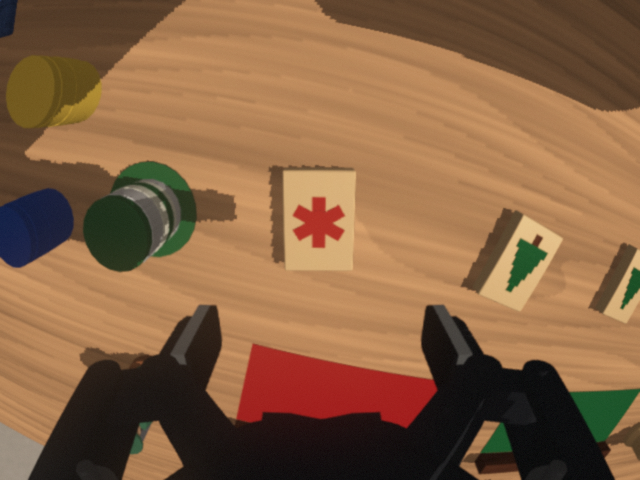

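Emit:
{"name": "arm_command", "arguments": {
  "plan": [
    {"claw": 1,"linear": [0,0,0.25],"dr": [0,0,0]},
    {"claw": 1,"linear": [0,0,0.5],"dr": [0,0,0]},
    {"claw": 1,"linear": [0,0,0.69],"dr": [0,0,0]},
    {"claw": 1,"linear": [0,0,0.69],"dr": [0,0,0]}
  ]
}}

```text
clock: 15.35
tcp_pos: [0.4676, -0.2482, 0.0129]
tool_rot: [-0.002, -0.122, 0.992, 0.002]
force: [-0.7, 0.6, 1.2]
opening: 0.0855
grasp_force: 0.0
```

```bash
sed -i 's/dy=np.radians(w\[3\]-yaw)/dy=np.radians((w[3]-yaw+180)%360-180)/' h.py
python3 - <<'E'
from h import *
print(env.tips_ahead)
go((.4695,-.25,.014,194))
c=env.read_camera("wrist");cv2.imwrite("pics/w4.png",c["color"][:,:,::-1])
E
```

```text
0.011
at [ 0.4676 -0.2482  0.0129] yaw -165.9 tilt 0.38 F [-0.7  0.6  1.2] open 0.0855 t 15.3 j [-0.74 -0.01 -0.44  1.14 -0.   -0.98]
  lin [-0.007 -0.011 -0.005] dr [-0.    -0.     0.002] mm/call 3 deg -0.1
```

View pics/w4.png

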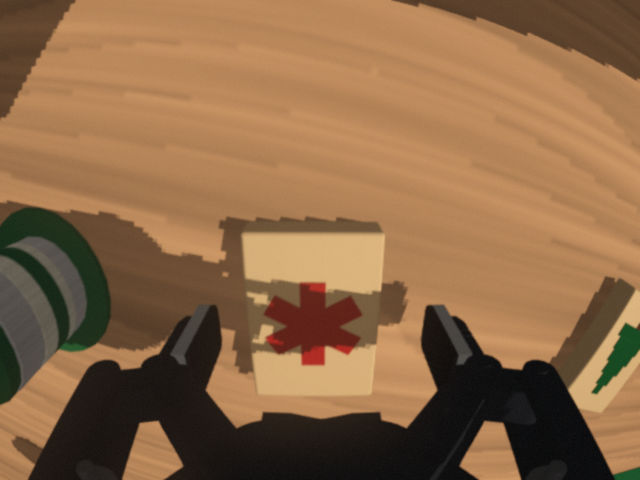

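Fingers (205 and 435) straddle the star panel centred at (313,315); closing.

Emit:
{"name": "arm_command", "arguments": {
  "plan": [
    {"claw": 0.4,"linear": [0,0,0],"dr": [0,0,0]},
    {"claw": 0.4,"linear": [0,0,0],"dr": [0,0,0]},
    {"claw": 0.4,"linear": [0,0,0],"dr": [0,0,0]},
    {"claw": 0.4,"linear": [0,0,0],"dr": [0,0,0]},
    {"claw": 0.4,"linear": [0,0,0],"dr": [0,0,0]}
  ]
}}

```text
clock: 16.02
tcp_pos: [0.4712, -0.2513, 0.0189]
tool_rot: [0.001, -0.123, 0.992, -0.001]
force: [-1.9, 0.8, 7.6]
opening: 0.0518
grasp_force: 61.9
```

Run:
```python
from h import *
a=np.radians(-1.2);c,s_=np.cos(a),np.sin(a)
for y in(-65,65): print("red slot",[662+c*15-s_*y,-152+s_*15+c*y])
a=np.radians(2.4);c,s_=np.cos(a),np.sin(a)
for y in(-65,65): print("green slot",[663.5+c*15-s_*y,156.5+s_*15+c*y])
go((.60,-.23,.0145,179),(.664,-.217,.0145,179))
```

```text
red slot [np.float64(675.6354529597045), np.float64(-217.29988072411533)]
red slot [np.float64(678.357967544541), np.float64(-87.32839187238541)]
green slot [np.float64(681.2087599438809), np.float64(92.18515084951221)]
green slot [np.float64(675.7649249590849), np.float64(222.0711187623638)]
at [ 0.4712 -0.2513  0.0189] yaw -165.8 tilt 0.21 F [-1.9  0.8  7.6] open 0.0518 t 16.0 j [-0.73 -0.01 -0.43  1.15 -0.   -0.98]
  lin [-0.65  -0.054  0.023] dr [0.001 0.002 0.529] mm/call 131 deg -15.2
  lin [-0.319  0.071  0.   ] dr [0. 0. 0.] mm/call 65 deg 0.0
```

Emit:
{"name": "arm_command", "arguments": {
  "plan": [
    {"claw": 0.4,"linear": [-0.1,-0.01,0],"dr": [0,0,0.1]},
    {"claw": 0.4,"linear": [-0.2,-0.02,0],"dr": [0,0,0.2]},
    {"claw": 0.4,"linear": [-0.3,-0.03,0],"dr": [0,0,0.3]},
    {"claw": 0.4,"linear": [-0.4,-0.035,0],"dr": [0,0,0.4]},
    {"claw": 0.4,"linear": [-0.5,-0.04,0],"dr": [0,0,0.5]},
    {"claw": 0.4,"linear": [-0.6,-0.05,0],"dr": [0,0,0.527]},
    {"claw": 0.4,"linear": [-0.65,-0.054,0],"dr": [0,0,0.527]},
    {"claw": 0.4,"linear": [-0.65,-0.054,0],"dr": [0,0,0.527]}
  ]
}}

```text
clock: 17.02
tcp_pos: [0.6008, -0.2297, 0.0189]
tool_rot: [0.002, 0.008, 1.0, -0.001]
force: [1.4, 0.0, 5.6]
opening: 0.0515
grasp_force: 62.5
```

Run:
```python
from h import *
go((.6756,-.217,.0145,178.8))
report("top",amin=200,save="t2")
```

```text
at [ 0.6008 -0.2297  0.0189] yaw 179.1 tilt 0.24 F [1.4 0.  5.6] open 0.0515 t 17.0 j [-0.57  0.31 -0.08  1.18 -0.   -0.55]
  lin [-0.373  0.069  0.023] dr [0.   0.   0.01] mm/call 76 deg -0.3
green [452. 289.] 833.5 rect@z0.000 [ 497.6 -391.5   80.1   79.8  -27.4]
green [231. 218.] 4122.5 rect@z0.000 [663.5 156.5 255.1 108.7 -87.6]
red [111. 321.] 402.0 rect@z0.000 [401.9 431.5  54.3  53.5  48.5]
red [134. 270.] 835.5 rect@z0.000 [525.2 386.5  81.3  78.9 -88.6]
red [339. 218.] 2884.5 rect@z0.000 [ 663.  -127.6  208.   110.2   88.8]
pale [249. 302.] 722.0 rect@z0.016 [454.2  99.2  80.8  54.8  -6.7]
pale [187. 301.] 725.5 rect@z0.016 [453.3 250.   80.5  57.6 -24.6]
```

View pics/t2.png

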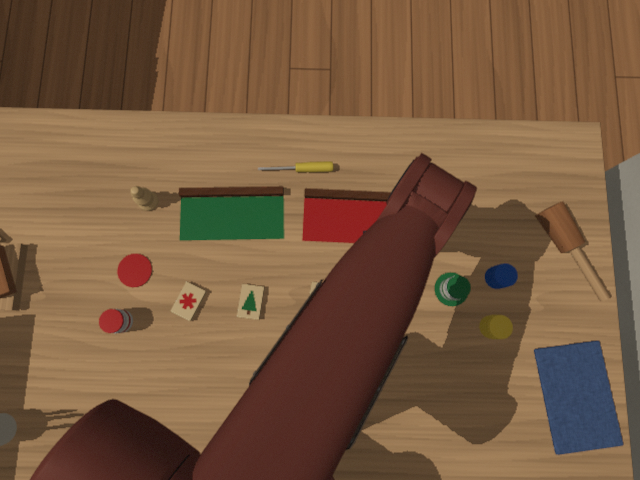

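Emit:
{"name": "arm_command", "arguments": {
  "plan": [
    {"claw": 0.4,"linear": [-0.1,0.03,0],"dr": [0,0,0]},
    {"claw": 0.4,"linear": [-0.2,0.06,0],"dr": [0,0,0]},
    {"claw": 0.4,"linear": [-0.28,0.065,0],"dr": [0,0,0.01]},
    {"claw": 0.4,"linear": [-0.33,0.065,0],"dr": [0,0,0.01]},
    {"claw": 0.4,"linear": [-0.35,0.065,0],"dr": [0,0,0.01]},
    {"claw": 0.4,"linear": [-0.35,0.065,0],"dr": [0,0,0.01]}
  ]
}}

```text
clock: 17.82
tcp_pos: [0.67, -0.2177, 0.019]
tool_rot: [0.001, 0.011, 1.0, -0.001]
force: [-2.7, -0.1, 7.6]
opening: 0.0514
grasp_force: 62.7
```

Emit:
{"name": "arm_command", "arguments": {
  "plan": [
    {"claw": 0.4,"linear": [-0.01,0,0],"dr": [0,0,0]},
    {"claw": 0.4,"linear": [-0.01,0,0],"dr": [0,0,0]}
  ]
}}

```text
clock: 18.08
tcp_pos: [0.6716, -0.2178, 0.0189]
tool_rot: [0.001, 0.011, 1.0, -0.001]
force: [-5.0, 0.1, 8.7]
opening: 0.0515
grasp_force: 62.9
```

Emit:
{"name": "arm_command", "arguments": {
  "plan": [
    {"claw": 0.4,"linear": [-0.01,0,0],"dr": [0,0,0]},
    {"claw": 0.4,"linear": [-0.01,0,0],"dr": [0,0,0]}
  ]
}}

```text
clock: 18.32
tcp_pos: [0.6735, -0.2178, 0.0189]
tool_rot: [0.001, 0.011, 1.0, -0.001]
force: [-5.0, -0.5, 8.3]
opening: 0.0517
grasp_force: 62.9
```

Emit:
{"name": "arm_command", "arguments": {
  "plan": [
    {"claw": 0.4,"linear": [-0.01,0,0],"dr": [0,0,0]},
    {"claw": 0.4,"linear": [-0.01,0,0],"dr": [0,0,0]}
  ]
}}

```text
clock: 18.58
tcp_pos: [0.6755, -0.2179, 0.0189]
tool_rot: [0.001, 0.011, 1.0, -0.001]
force: [-4.6, 0.0, 8.4]
opening: 0.0514
grasp_force: 62.9
```

Emit:
{"name": "arm_command", "arguments": {
  "plan": [
    {"claw": 0.4,"linear": [-0.01,0,0],"dr": [0,0,0]},
    {"claw": 0.4,"linear": [-0.01,0,0],"dr": [0,0,0]}
  ]
}}

```text
clock: 18.82
tcp_pos: [0.6763, -0.2179, 0.0189]
tool_rot: [-0.001, 0.011, 1.0, -0.001]
force: [-12.2, 0.3, 12.8]
opening: 0.0515
grasp_force: 63.3
```

Emit:
{"name": "arm_command", "arguments": {
  "plan": [
    {"claw": 0.4,"linear": [-0.01,0,0],"dr": [0,0,0]},
    {"claw": 0.4,"linear": [-0.01,0,0],"dr": [0,0,0]}
  ]
}}

```text
clock: 19.08
tcp_pos: [0.6764, -0.2179, 0.0189]
tool_rot: [-0.003, 0.011, 1.0, -0.001]
force: [-21.9, 1.4, 19.4]
opening: 0.0515
grasp_force: 64.1
```

Run:
```python
from h import *
go((.6756,-.217,.0145,178.8))
c=env.read_camera("wrist");cv2.imwrite("pics/w5.png",c["color"][:,:,::-1])
```

```text
at [ 0.6764 -0.2179  0.0189] yaw 178.7 tilt 0.32 F [-21.9   1.4  19.4] open 0.0515 t 19.1 j [-0.49  0.52  0.18  1.24 -0.   -0.47]
  lin [0.004 0.004 0.022] dr [ 0.    -0.    -0.003] mm/call 5 deg 0.1
```

View pics/w5.png

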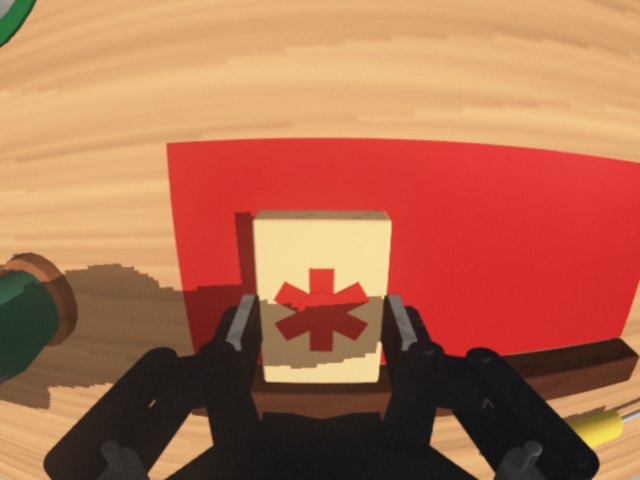

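Panel is seated against the rail (end at row 382), square; contact force confirmed. Release and rise.

Emit:
{"name": "arm_command", "arguments": {
  "plan": [
    {"claw": 0.4,"linear": [0.012,0,0],"dr": [0,0,0]},
    {"claw": 1,"linear": [0.012,0,0],"dr": [0,0,0]},
    {"claw": 1,"linear": [0.012,0,0],"dr": [0,0,0]},
    {"claw": 1,"linear": [0.012,0,0],"dr": [0,0,0]},
    {"claw": 1,"linear": [0.012,0,0],"dr": [0,0,0]},
    {"claw": 1,"linear": [0.012,0,-0.2],"dr": [0,0,0]},
    {"claw": 1,"linear": [0.012,0,-0.45],"dr": [0,0,0]},
    {"claw": 1,"linear": [0.012,0,-0.45],"dr": [0,0,0]}
  ]
}}

```text
clock: 20.12
tcp_pos: [0.6791, -0.2184, 0.112]
tool_rot: [0.004, 0.011, 1.0, -0.002]
force: [0.2, -0.3, 0.0]
opening: 0.0851
grasp_force: 0.0
```

Run:
```python
from h import *
report("wrist",amin=400,save="w6")
go((.46,.1,.11,173.3))
```

```text
green [623. 214.] 3469.5 rect@z0.000 [664.9  58.2 108.4  59.8   2.7]
green [86. 33.] 1141.5 rect@z0.000 [ 518.8 -386.6   78.3   30.8  -79.3]
green [25.  9.] 1063.0 rect@z0.000 [ 481.8 -457.9   74.5   23.1   71.7]
red [323. 232.] 1830.5 rect@z0.000 [ 678.  -216.1   41.    39.9   -1.1]
red [380. 197.] 41091.0 rect@z0.000 [ 659.7 -151.5  260.4  110.8   88.6]
pale [149. 469.] 883.5 rect@z0.016 [ 954.3 -425.9  110.1   43.9  -72. ]
pale [493. 468.] 1020.0 rect@z0.016 [958.  -20.9 112.4  49.   70. ]
pale [622. 448.] 2014.0 rect@z0.016 [1039.1  243.4  333.9   68.8   41. ]
pale [ 23. 442.] 1910.5 rect@z0.016 [1030.7 -701.3  367.7   65.9  -43.2]
pale [323. 228.] 8780.0 rect@z0.016 [ 671.9 -215.7   77.2   51.8   -1.3]
at [ 0.6779 -0.2178  0.1089] yaw 178.8 tilt 0.26 F [ 0.2  0.2 -0.6] open 0.0857 t 20.2 j [-0.49  0.46  0.27  1.38 -0.   -0.47]
  lin [ 0.561  0.783 -0.006] dr [0.    0.    0.096] mm/call 193 deg -2.7
  lin [ 0.598  0.755 -0.007] dr [0.    0.    0.096] mm/call 193 deg -2.7
```

Emit:
{"name": "arm_command", "arguments": {
  "plan": [
    {"claw": 1,"linear": [0.15,0.2,0],"dr": [0,0,0.02]},
    {"claw": 1,"linear": [0.29,0.4,0],"dr": [0,0,0.05]},
    {"claw": 1,"linear": [0.43,0.6,0],"dr": [0,0,0.08]},
    {"claw": 1,"linear": [0.57,0.785,0],"dr": [0,0,0.095]}
  ]
}}

```text
clock: 20.68
tcp_pos: [0.564, -0.0561, 0.1045]
tool_rot: [-0.001, 0.035, 0.999, 0.0]
force: [0.3, 0.6, 0.4]
opening: 0.0851
grasp_force: 0.0
```

Emit:
{"name": "arm_command", "arguments": {
  "plan": [
    {"claw": 1,"linear": [0.15,0.19,0],"dr": [0,0,0.02]},
    {"claw": 1,"linear": [0.3,0.38,0],"dr": [0,0,0.05]},
    {"claw": 1,"linear": [0.45,0.57,0],"dr": [0,0,0.08]},
    {"claw": 1,"linear": [0.6,0.755,0],"dr": [0,0,0.095]},
    {"claw": 1,"linear": [0.6,0.755,0],"dr": [0,0,0.095]},
    {"claw": 1,"linear": [0.6,0.755,0],"dr": [0,0,0.095]}
  ]
}}

```text
clock: 21.42
tcp_pos: [0.4563, 0.1012, 0.1055]
tool_rot: [-0.0, 0.058, 0.998, -0.0]
force: [-0.6, 0.6, 0.2]
opening: 0.0852
grasp_force: 0.0
```

Run:
```python
from h import *
report("wrist",amin=800,save="w7")
go((.454,.0993,.014,173.4))
```

```text
green [362. 408.] 1932.0 rect@z0.000 [632.3 120.1 135.8  45.7 -87.4]
red [153. 450.] 1830.5 rect@z0.000 [ 684.8 -104.6  117.9   61.   -35.6]
red [ 43. 407.] 935.0 rect@z0.000 [ 623.3 -254.6  125.1   64.3  -48.7]
red [625. 274.] 2210.0 rect@z0.000 [530.4 376.1  86.   52.6  17.2]
red [530. 216.] 1318.5 rect@z0.000 [457.1 259.2  41.3  40.1 -84.6]
pale [529. 203.] 2502.5 rect@z0.016 [445.2 251.7  65.   51.4 -24. ]
at [0.4566 0.1008 0.1057] yaw 173.3 tilt 0.03 F [ 0.8 -0.5  0.4] open 0.0852 t 21.5 j [-0.06 -0.29 -0.52  1.34 -0.    0.05]
  lin [ 0.012 -0.009  0.458] dr [ 0.    -0.    -0.003] mm/call 92 deg 0.1
```

View pics/w7.png

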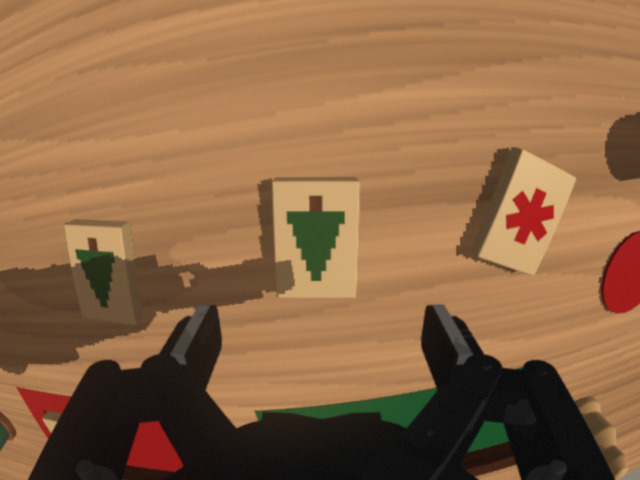

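Tree panel is centred at (317,238), square to the fingers. Descend, grip, slide.

Emit:
{"name": "arm_command", "arguments": {
  "plan": [
    {"claw": 1,"linear": [0.01,-0.007,0.2],"dr": [0,0,0]},
    {"claw": 1,"linear": [0.01,-0.007,0.4],"dr": [0,0,0]},
    {"claw": 1,"linear": [0.01,-0.007,0.455],"dr": [0,0,0]},
    {"claw": 1,"linear": [0.01,-0.007,0.455],"dr": [0,0,0]},
    {"claw": 0.4,"linear": [0.01,-0.007,0.455],"dr": [0,0,0]},
    {"claw": 0.4,"linear": [0.01,-0.007,0.455],"dr": [0,0,0]},
    {"claw": 0.4,"linear": [0.01,-0.007,0.455],"dr": [0,0,0]},
    {"claw": 0.4,"linear": [0.01,-0.007,0.455],"dr": [0,0,0]}
  ]
}}

```text
clock: 22.48
tcp_pos: [0.4557, 0.0999, 0.0173]
tool_rot: [0.001, 0.058, 0.998, -0.0]
force: [-2.2, -0.6, 8.2]
opening: 0.0519
grasp_force: 62.8
```

Run:
```python
from h import *
go((.56,.17,.0145,182.4),(.671,.222,.0145,182.4))
```

```text
at [0.4557 0.0999 0.0173] yaw 173.3 tilt 0.17 F [-2.2 -0.6  8.2] open 0.0519 t 22.5 j [-0.07 -0.23 -0.64  1.16 -0.    0.05]
  lin [-0.477  0.408  0.015] dr [-0.001 -0.    -0.316] mm/call 126 deg 9.1
  lin [-0.565  0.237  0.   ] dr [0. 0. 0.] mm/call 123 deg 0.0
```

Emit:
{"name": "arm_command", "arguments": {
  "plan": [
    {"claw": 0.4,"linear": [-0.1,0.08,0],"dr": [0,0,-0.08]},
    {"claw": 0.4,"linear": [-0.2,0.17,0],"dr": [0,0,-0.16]},
    {"claw": 0.4,"linear": [-0.3,0.25,0],"dr": [0,0,-0.24]},
    {"claw": 0.4,"linear": [-0.4,0.34,0],"dr": [0,0,-0.315]},
    {"claw": 0.4,"linear": [-0.48,0.41,0],"dr": [0,0,-0.315]},
    {"claw": 0.4,"linear": [-0.48,0.41,0],"dr": [0,0,-0.315]}
  ]
}}

```text
clock: 23.22
tcp_pos: [0.5619, 0.1712, 0.0173]
tool_rot: [0.002, -0.021, 1.0, 0.0]
force: [3.1, 1.3, 5.9]
opening: 0.0516
grasp_force: 63.4
```

Emit:
{"name": "arm_command", "arguments": {
  "plan": [
    {"claw": 0.4,"linear": [-0.12,0.05,0],"dr": [0,0,0]},
    {"claw": 0.4,"linear": [-0.24,0.1,0],"dr": [0,0,0]},
    {"claw": 0.4,"linear": [-0.36,0.15,0],"dr": [0,0,0]},
    {"claw": 0.4,"linear": [-0.47,0.2,0],"dr": [0,0,0]},
    {"claw": 0.4,"linear": [-0.54,0.237,0],"dr": [0,0,0]},
    {"claw": 0.4,"linear": [-0.56,0.237,0],"dr": [0,0,0]},
    {"claw": 0.4,"linear": [-0.56,0.237,0],"dr": [0,0,0]}
  ]
}}

```text
clock: 24.1
tcp_pos: [0.6699, 0.2229, 0.0173]
tool_rot: [0.001, -0.021, 1.0, 0.0]
force: [-2.5, 1.2, 8.6]
opening: 0.0519
grasp_force: 63.6
```

Emit:
{"name": "arm_command", "arguments": {
  "plan": [
    {"claw": 0.4,"linear": [-0.01,0,0],"dr": [0,0,0]},
    {"claw": 0.4,"linear": [-0.01,0,0],"dr": [0,0,0]}
  ]
}}

```text
clock: 24.35
tcp_pos: [0.6714, 0.2228, 0.0173]
tool_rot: [0.0, -0.021, 1.0, 0.0]
force: [-4.8, 1.3, 9.4]
opening: 0.052
grasp_force: 63.8
```

Emit:
{"name": "arm_command", "arguments": {
  "plan": [
    {"claw": 0.4,"linear": [-0.01,0,0],"dr": [0,0,0]},
    {"claw": 0.4,"linear": [-0.01,0,0],"dr": [0,0,0]}
  ]
}}

```text
clock: 24.6
tcp_pos: [0.6733, 0.2228, 0.0173]
tool_rot: [0.0, -0.021, 1.0, 0.0]
force: [-7.1, 0.3, 10.1]
opening: 0.0521
grasp_force: 63.9
```

Emit:
{"name": "arm_command", "arguments": {
  "plan": [
    {"claw": 0.4,"linear": [-0.01,0,0],"dr": [0,0,0]},
    {"claw": 0.4,"linear": [-0.01,0,0],"dr": [0,0,0]}
  ]
}}

```text
clock: 24.85
tcp_pos: [0.6752, 0.2229, 0.0173]
tool_rot: [0.0, -0.021, 1.0, 0.0]
force: [-5.6, 0.4, 9.1]
opening: 0.0517
grasp_force: 63.9
```

Emit:
{"name": "arm_command", "arguments": {
  "plan": [
    {"claw": 0.4,"linear": [-0.005,0,0],"dr": [0,0,0]},
    {"claw": 0.4,"linear": [-0.005,0,0],"dr": [0,0,0]}
  ]
}}

```text
clock: 25.1
tcp_pos: [0.6753, 0.2229, 0.0174]
tool_rot: [-0.001, -0.021, 1.0, 0.0]
force: [-11.4, -0.9, 14.1]
opening: 0.0523
grasp_force: 64.2
```

Emit:
{"name": "arm_command", "arguments": {
  "plan": [
    {"claw": 0.4,"linear": [-0.01,0,0],"dr": [0,0,0]},
    {"claw": 0.4,"linear": [-0.01,0,0],"dr": [0,0,0]}
  ]
}}

```text
clock: 25.35
tcp_pos: [0.6753, 0.2229, 0.0173]
tool_rot: [-0.003, -0.021, 1.0, -0.0]
force: [-21.8, -3.3, 21.1]
opening: 0.0519
grasp_force: 65.0
```

Emit:
{"name": "arm_command", "arguments": {
  "plan": [
    {"claw": 0.4,"linear": [0.012,0,0],"dr": [0,0,0]},
    {"claw": 1,"linear": [0.012,0,0],"dr": [0,0,0]},
    {"claw": 1,"linear": [0.012,0,0],"dr": [0,0,0]},
    {"claw": 1,"linear": [0.012,0,0],"dr": [0,0,0]},
    {"claw": 1,"linear": [0.012,0,0],"dr": [0,0,0]},
    {"claw": 1,"linear": [0.012,0,-0.2],"dr": [0,0,0]},
    {"claw": 1,"linear": [0.012,0,-0.45],"dr": [0,0,0]},
    {"claw": 1,"linear": [0.012,0,-0.45],"dr": [0,0,0]}
  ]
}}

```text
clock: 26.35
tcp_pos: [0.6787, 0.223, 0.1109]
tool_rot: [0.004, -0.021, 1.0, 0.0]
force: [0.4, 0.4, -1.1]
opening: 0.085
grasp_force: 0.0
```

```bash
sed -i 's/(S<110)&(V>150)/(S<125)\&(V>115)/' h.py
python3 - <<'E'
from h import *
report("wrist",amin=1500)
go((.4635,-.0675,.105,170.3))
E
```

```text
green [250. 200.] 34651.0 rect@z0.000 [660.7 156.6 258.3 108.  -87.7]
red [ 16. 205.] 3616.5 rect@z0.000 [661.8 -52.2 110.5  60.6  -1.6]
red [552.  44.] 6975.5 rect@z0.000 [527.2 390.8  85.5  74.6 -73.8]
pale [492. 454.] 2185.0 rect@z0.016 [931.8 420.5 158.1  57.7  31.1]
pale [150. 454.] 2266.0 rect@z0.016 [946.6  51.3 157.6  58.7 -26.3]
pale [608. 401.] 6741.0 rect@z0.016 [936.8 651.5 529.3  93.8  44.8]
pale [ 58. 390.] 7801.0 rect@z0.016 [ 951.8 -160.8  604.5  122.7  -44.8]
pale [375. 357.] 21962.5 rect@z0.016 [784.  282.  297.8 137.2 -88.1]
pale [590. 315.] 1672.0 rect@z0.016 [746.6 477.3 119.5  58.4 -87.3]
pale [578. 267.] 3406.5 rect@z0.016 [695.4 436.1 162.1  46.1  88.5]
pale [321. 229.] 9717.5 rect@z0.016 [671.6 224.4  82.   54.9   3.2]
pale [358. 101.] 95222.5 rect@z0.016 [599.4 227.8 524.6 208.2 -83.5]
at [0.6774 0.2228 0.1079] yaw -177.6 tilt 0.25 F [ 0.2  0.  -0.6] open 0.0857 t 26.4 j [ 0.14  0.46  0.27  1.38 -0.    0.09]
  lin [ 0.564 -0.703  0.005] dr [ 0.001 -0.     0.21 ] mm/call 180 deg -6.0
  lin [ 0.487 -0.759  0.005] dr [ 0.001 -0.     0.21 ] mm/call 180 deg -6.0
```

Emit:
{"name": "arm_command", "arguments": {
  "plan": [
    {"claw": 1,"linear": [0.14,-0.18,0],"dr": [0,0,0.05]},
    {"claw": 1,"linear": [0.28,-0.36,0],"dr": [0,0,0.1]},
    {"claw": 1,"linear": [0.42,-0.54,0],"dr": [0,0,0.15]},
    {"claw": 1,"linear": [0.57,-0.705,0],"dr": [0,0,0.21]}
  ]
}}

```text
clock: 26.9
tcp_pos: [0.5659, 0.0759, 0.1036]
tool_rot: [-0.001, 0.032, 0.999, -0.0]
force: [0.2, -0.7, 0.2]
opening: 0.0854
grasp_force: 0.0
```

Emit:
{"name": "arm_command", "arguments": {
  "plan": [
    {"claw": 1,"linear": [0.12,-0.19,0],"dr": [0,0,0.05]},
    {"claw": 1,"linear": [0.25,-0.38,0],"dr": [0,0,0.1]},
    {"claw": 1,"linear": [0.37,-0.57,0],"dr": [0,0,0.15]},
    {"claw": 1,"linear": [0.487,-0.76,0],"dr": [0,0,0.21]},
    {"claw": 1,"linear": [0.487,-0.76,0],"dr": [0,0,0.21]},
    {"claw": 1,"linear": [0.487,-0.76,0],"dr": [0,0,0.21]}
  ]
}}

```text
clock: 27.65
tcp_pos: [0.4605, -0.0682, 0.1045]
tool_rot: [-0.0, 0.084, 0.996, 0.0]
force: [0.7, -1.3, -0.2]
opening: 0.0852
grasp_force: 0.0
```

Run:
```python
from h import *
sed=0
report("wrist",amin=400,save="w8")
go((.4635,-.0675,.014,170.3))
```

```text
green [488. 435.] 630.5 rect@z0.000 [704.8  74.4  46.3  45.  -19. ]
green [592. 359.] 2894.5 rect@z0.000 [631.9 195.4 133.9 110.7  36.3]
red [162. 444.] 829.5 rect@z0.000 [ 667.1 -270.7   89.9   24.4   -1.4]
red [318. 409.] 2747.5 rect@z0.000 [ 629.  -103.1  164.3   48.1   87.5]
pale [618. 382.] 1463.5 rect@z0.016 [672.4 225.6  82.1  56.    2.2]
pale [320. 244.] 9548.5 rect@z0.016 [460.3 -66.6  82.4  54.1  -9.4]
at [ 0.4608 -0.0679  0.1047] yaw 170.4 tilt 0.05 F [ 0.2 -0.3 -0.3] open 0.0849 t 27.7 j [-0.43 -0.3  -0.53  1.34  0.   -0.26]
  lin [-0.013  0.004  0.453] dr [-0.    -0.     0.002] mm/call 91 deg -0.1
```

View pics/w8.png

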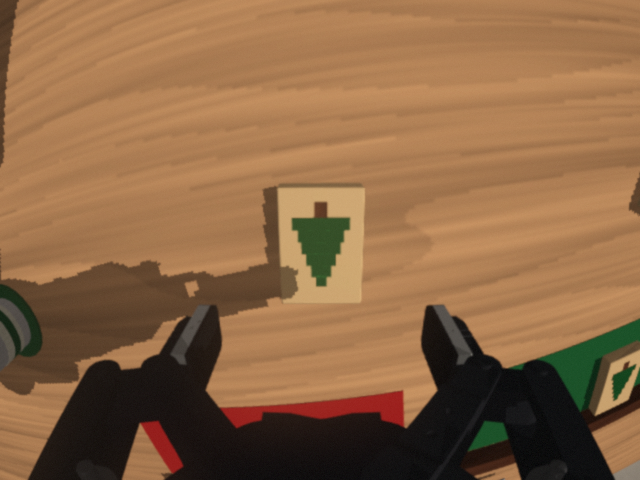

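Tree panel at (320,244), square between the fingers; the first tree panel sits at its rail (622,385).

Emit:
{"name": "arm_command", "arguments": {
  "plan": [
    {"claw": 1,"linear": [-0.01,0.004,0.2],"dr": [0,0,0]},
    {"claw": 1,"linear": [-0.01,0.004,0.4],"dr": [0,0,0]},
    {"claw": 1,"linear": [-0.01,0.004,0.445],"dr": [0,0,0]},
    {"claw": 1,"linear": [-0.01,0.004,0.45],"dr": [0,0,0]},
    {"claw": 0.4,"linear": [-0.01,0.004,0.45],"dr": [0,0,0]},
    {"claw": 0.4,"linear": [-0.01,0.004,0.45],"dr": [0,0,0]},
    {"claw": 0.4,"linear": [-0.01,0.004,0.45],"dr": [0,0,0]},
    {"claw": 0.4,"linear": [-0.01,0.004,0.45],"dr": [0,0,0]}
  ]
}}

```text
clock: 28.7
tcp_pos: [0.4641, -0.0685, 0.0172]
tool_rot: [0.001, 0.084, 0.996, -0.0]
force: [-1.3, 1.4, 6.8]
opening: 0.0519
grasp_force: 62.6
```

Run:
```python
from h import *
go((.56,.04,.0145,182.4),(.676,.092,.0145,182.4))
```

```text
at [ 0.4641 -0.0685  0.0172] yaw 170.3 tilt 0.16 F [-1.3  1.4  6.8] open 0.0519 t 28.7 j [-0.43 -0.22 -0.63  1.16  0.   -0.26]
  lin [-0.382  0.615  0.014] dr [-0.001 -0.    -0.421] mm/call 145 deg 12.1
  lin [-0.59   0.235  0.   ] dr [0. 0. 0.] mm/call 127 deg 0.0
```

Emit:
{"name": "arm_command", "arguments": {
  "plan": [
    {"claw": 0.4,"linear": [-0.08,0.12,0],"dr": [0,0,-0.08]},
    {"claw": 0.4,"linear": [-0.16,0.25,0],"dr": [0,0,-0.16]},
    {"claw": 0.4,"linear": [-0.24,0.37,0],"dr": [0,0,-0.24]},
    {"claw": 0.4,"linear": [-0.32,0.5,0],"dr": [0,0,-0.33]},
    {"claw": 0.4,"linear": [-0.38,0.615,0],"dr": [0,0,-0.42]},
    {"claw": 0.4,"linear": [-0.38,0.615,0],"dr": [0,0,-0.42]}
  ]
}}

```text
clock: 29.45
tcp_pos: [0.5609, 0.0416, 0.0172]
tool_rot: [0.002, -0.022, 1.0, 0.0]
force: [3.3, 3.3, 6.3]
opening: 0.0519
grasp_force: 63.5
```

Emit:
{"name": "arm_command", "arguments": {
  "plan": [
    {"claw": 0.4,"linear": [-0.12,0.05,0],"dr": [0,0,0]},
    {"claw": 0.4,"linear": [-0.24,0.1,0],"dr": [0,0,0]},
    {"claw": 0.4,"linear": [-0.36,0.15,0],"dr": [0,0,0]},
    {"claw": 0.4,"linear": [-0.48,0.2,0],"dr": [0,0,0]},
    {"claw": 0.4,"linear": [-0.56,0.235,0],"dr": [0,0,0]},
    {"claw": 0.4,"linear": [-0.59,0.235,0],"dr": [0,0,0]},
    {"claw": 0.4,"linear": [-0.59,0.235,0],"dr": [0,0,0]}
  ]
}}

```text
clock: 30.32
tcp_pos: [0.6756, 0.0921, 0.0173]
tool_rot: [0.001, -0.02, 1.0, 0.0]
force: [-0.9, 1.0, 6.9]
opening: 0.0519
grasp_force: 63.6
```

Emit:
{"name": "arm_command", "arguments": {
  "plan": [
    {"claw": 0.4,"linear": [-0.01,0,0],"dr": [0,0,0]},
    {"claw": 0.4,"linear": [-0.01,0,0],"dr": [0,0,0]}
  ]
}}

```text
clock: 30.58
tcp_pos: [0.6768, 0.092, 0.0173]
tool_rot: [0.001, -0.02, 1.0, -0.0]
force: [-4.6, 0.6, 9.1]
opening: 0.0519
grasp_force: 63.8
```

Emit:
{"name": "arm_command", "arguments": {
  "plan": [
    {"claw": 0.4,"linear": [-0.01,0,0],"dr": [0,0,0]},
    {"claw": 0.4,"linear": [-0.01,0,0],"dr": [0,0,0]}
  ]
}}

```text
clock: 30.82
tcp_pos: [0.6787, 0.092, 0.0173]
tool_rot: [0.0, -0.02, 1.0, -0.0]
force: [-4.9, 0.4, 9.9]
opening: 0.052
grasp_force: 63.9
```

Emit:
{"name": "arm_command", "arguments": {
  "plan": [
    {"claw": 0.4,"linear": [-0.005,0,0],"dr": [0,0,0]},
    {"claw": 0.4,"linear": [-0.005,0,0],"dr": [0,0,0]}
  ]
}}

```text
clock: 31.08
tcp_pos: [0.6796, 0.092, 0.0173]
tool_rot: [0.0, -0.02, 1.0, -0.0]
force: [-6.3, -0.0, 9.4]
opening: 0.0518
grasp_force: 63.9
```

Emit:
{"name": "arm_command", "arguments": {
  "plan": [
    {"claw": 0.4,"linear": [-0.01,0,0],"dr": [0,0,0]},
    {"claw": 0.4,"linear": [-0.01,0,0],"dr": [0,0,0]}
  ]
}}

```text
clock: 31.32
tcp_pos: [0.6808, 0.092, 0.0172]
tool_rot: [-0.0, -0.02, 1.0, -0.0]
force: [-10.1, -0.4, 13.5]
opening: 0.052
grasp_force: 64.2
```

Emit:
{"name": "arm_command", "arguments": {
  "plan": [
    {"claw": 0.4,"linear": [-0.01,0,0],"dr": [0,0,0]},
    {"claw": 0.4,"linear": [-0.01,0,0],"dr": [0,0,0]}
  ]
}}

```text
clock: 31.58
tcp_pos: [0.6809, 0.0921, 0.0172]
tool_rot: [-0.002, -0.02, 1.0, -0.0]
force: [-19.8, -1.0, 20.5]
opening: 0.052
grasp_force: 65.0
```

Flush at x=0.681 (predicted 0.681). Release and rise.

Emit:
{"name": "arm_command", "arguments": {
  "plan": [
    {"claw": 0.4,"linear": [0.012,0,0],"dr": [0,0,0]},
    {"claw": 1,"linear": [0.012,0,0],"dr": [0,0,0]},
    {"claw": 1,"linear": [0.012,0,0],"dr": [0,0,0]},
    {"claw": 1,"linear": [0.012,0,0],"dr": [0,0,0]},
    {"claw": 1,"linear": [0.012,0,0],"dr": [0,0,0]},
    {"claw": 1,"linear": [0.012,0,-0.2],"dr": [0,0,0]},
    {"claw": 1,"linear": [0.012,0,-0.45],"dr": [0,0,0]},
    {"claw": 1,"linear": [0.012,0,-0.45],"dr": [0,0,0]}
  ]
}}

```text
clock: 32.58
tcp_pos: [0.684, 0.0925, 0.1107]
tool_rot: [0.004, -0.021, 1.0, -0.0]
force: [-0.1, 0.3, 0.0]
opening: 0.0852
grasp_force: 0.0
```

Run:
```python
from h import *
print("wrist");report("wrist",amin=5000)
print("top");report("top",amin=200)
go((.4525,.249,.105,155.3))
```

```text
wrist
green [391. 189.] 25837.0 rect@z0.000 [660.6 157.  258.5 108.2 -87.8]
red [ 86. 194.] 20727.0 rect@z0.000 [ 660.6 -106.4  168.6  110.6   88.8]
pale [316. 369.] 18058.0 rect@z0.016 [797.9 100.  193.3 112.5 -89.8]
pale [ 37. 376.] 8785.0 rect@z0.016 [ 971.9 -314.8  558.1  110.2  -40.1]
pale [573. 333.] 8825.5 rect@z0.016 [767.1 329.9 251.6 101.4  87.4]
pale [503. 229.] 7023.5 rect@z0.016 [671.6 223.   82.2  57.1   3.1]
pale [321. 229.] 9777.0 rect@z0.016 [676.9  94.1  81.6  55.1   2.3]
pale [282.  97.] 85455.5 rect@z0.016 [595.4  97.6 543.9 189.9  87.8]
top
green [452. 289.] 834.5 rect@z0.000 [ 496.8 -392.    81.6   78.9   66.9]
green [269. 221.] 691.5 rect@z0.000 [665.3  71.9 105.4  84.9   2. ]
red [111. 321.] 382.0 rect@z0.000 [401.8 434.1  54.3  50.8  -7.3]
red [129. 268.] 417.5 rect@z0.000 [533.4 401.7  80.3  48.6 -28.6]
red [359. 223.] 3460.0 rect@z0.000 [ 662.  -152.   257.1  109.3   88.8]
pale [379. 224.] 231.5 rect@z0.016 [ 654.9 -215.9   53.1   43.8   88.4]
pale [304. 322.] 24153.0 rect@z0.016 [393.6 -62.5 604.1 362.9  -2.5]
pale [257. 213.] 519.5 rect@z0.016 [674.9  91.   71.9  49.8   2.3]
pale [634. 258.] 2159.5 rect@z0.016 [ 589.4 -825.3  545.6   56.2   -5.9]
pale [470. 277.] 67978.0 rect@z0.016 [ 502.8 -347.3  881.4  870.7  -89.8]
pale [ 69. 283.] 40167.5 rect@z0.016 [497.1 524.3 898.  436.5   2.7]
at [0.6814 0.0926 0.1056] yaw -177.6 tilt 0.06 F [-0.2  0.3 -1.2] open 0.0854 t 32.7 j [-0.05  0.39  0.17  1.36 -0.   -0.1 ]
  lin [0.556 0.414 0.001] dr [0.    0.    0.472] mm/call 139 deg -13.5
  lin [0.637 0.273 0.001] dr [0.    0.    0.472] mm/call 139 deg -13.5
```

Emit:
{"name": "arm_command", "arguments": {
  "plan": [
    {"claw": 1,"linear": [0.18,0.14,0],"dr": [0,0,0.15]},
    {"claw": 1,"linear": [0.37,0.28,0],"dr": [0,0,0.32]},
    {"claw": 1,"linear": [0.556,0.414,0],"dr": [0,0,0.47]}
  ]
}}

```text
clock: 33.05
tcp_pos: [0.5642, 0.1713, 0.1032]
tool_rot: [-0.001, 0.098, 0.995, -0.0]
force: [0.9, 0.8, 1.0]
opening: 0.0857
grasp_force: 0.0
```

Emit:
{"name": "arm_command", "arguments": {
  "plan": [
    {"claw": 1,"linear": [0.21,0.09,0],"dr": [0,0,0.15]},
    {"claw": 1,"linear": [0.42,0.18,0],"dr": [0,0,0.32]},
    {"claw": 1,"linear": [0.637,0.273,0],"dr": [0,0,0.47]},
    {"claw": 1,"linear": [0.637,0.273,0],"dr": [0,0,0.47]},
    {"claw": 1,"linear": [0.637,0.273,0],"dr": [0,0,0.47]}
  ]
}}

```text
clock: 33.67
tcp_pos: [0.4517, 0.2487, 0.1043]
tool_rot: [-0.0, 0.212, 0.977, -0.0]
force: [0.4, -0.2, -0.2]
opening: 0.0855
grasp_force: 0.0
```

Run:
```python
from h import *
report("wrist",amin=400,save="w9")
go((.4525,.249,.014,155.3))
```

```text
green [388. 403.] 1578.5 rect@z0.000 [627.  238.7  93.5  45.3 -87.2]
red [145. 470.] 857.0 rect@z0.000 [628.3 -69.5  94.   42.9  88.1]
red [319. 247.] 1908.5 rect@z0.000 [457.  246.2  41.5  40.5 -24.5]
red [524. 248.] 7224.5 rect@z0.000 [525.7 389.1  84.7  84.7  80. ]
red [555.  75.] 6143.0 rect@z0.000 [409.1 455.8  74.3  74.2  67.3]
pale [627. 462.] 917.0 rect@z0.016 [995.  524.6 205.2  59.2  12. ]
pale [320. 241.] 10026.0 rect@z0.016 [450.1 249.7  82.4  54.8 -24.9]
at [0.4521 0.2484 0.1045] yaw 155.4 tilt 0.06 F [-0.  -0.3  0.5] open 0.0855 t 33.7 j [ 0.25 -0.13 -0.39  1.32 -0.    0.68]
  lin [-0.001  0.004  0.452] dr [-0.     0.     0.005] mm/call 90 deg -0.1
```

View pics/w9.png

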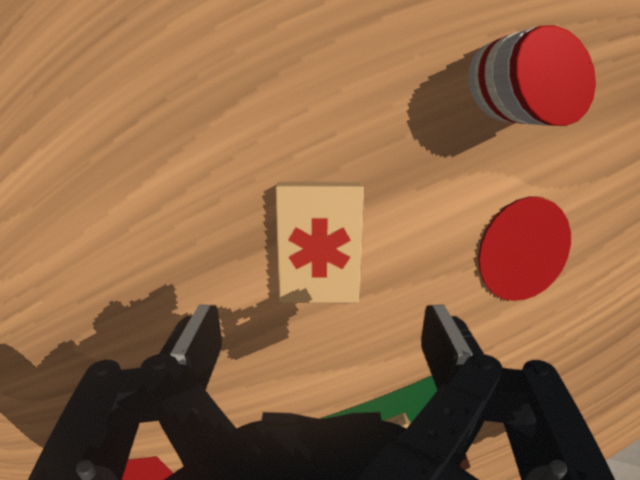

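Star panel at (320,242), square between the fingers.

Emit:
{"name": "arm_command", "arguments": {
  "plan": [
    {"claw": 1,"linear": [0,0.002,0.2],"dr": [0,0,0]},
    {"claw": 1,"linear": [0,0.002,0.4],"dr": [0,0,0]},
    {"claw": 1,"linear": [0,0.002,0.445],"dr": [0,0,0]},
    {"claw": 1,"linear": [0,0.002,0.45],"dr": [0,0,0]},
    {"claw": 0.4,"linear": [0,0.002,0.45],"dr": [0,0,0]},
    {"claw": 0.4,"linear": [0,0.002,0.45],"dr": [0,0,0]},
    {"claw": 0.4,"linear": [0,0.002,0.45],"dr": [0,0,0]},
    {"claw": 0.4,"linear": [0,0.002,0.45],"dr": [0,0,0]}
  ]
}}

```text
clock: 34.72
tcp_pos: [0.4535, 0.2495, 0.0173]
tool_rot: [0.001, 0.213, 0.977, 0.001]
force: [-0.6, -1.8, 7.5]
opening: 0.0518
grasp_force: 62.9
```

Run:
```python
from h import *
go((.48,.10,.0145,168),(.55,-.06,.0145,178.8),(.673,-.087,.0145,178.8))
```

```text
at [0.4535 0.2495 0.0173] yaw 155.4 tilt 0.17 F [-0.6 -1.8  7.5] open 0.0518 t 34.7 j [ 0.25 -0.06 -0.48  1.14 -0.    0.68]
  lin [-0.431 -0.625  0.014] dr [-0.001  0.001 -0.439] mm/call 152 deg 12.6
  lin [-0.509 -0.71   0.   ] dr [-0.     0.    -0.377] mm/call 175 deg 10.8
  lin [-0.618 -0.122 -0.   ] dr [0. 0. 0.] mm/call 126 deg 0.0
```

Emit:
{"name": "arm_command", "arguments": {
  "plan": [
    {"claw": 0.4,"linear": [-0.08,-0.12,0],"dr": [0,0,-0.08]},
    {"claw": 0.4,"linear": [-0.17,-0.25,0],"dr": [0,0,-0.17]},
    {"claw": 0.4,"linear": [-0.26,-0.37,0],"dr": [0,0,-0.26]},
    {"claw": 0.4,"linear": [-0.35,-0.5,0],"dr": [0,0,-0.35]},
    {"claw": 0.4,"linear": [-0.43,-0.625,0],"dr": [0,0,-0.44]},
    {"claw": 0.4,"linear": [-0.43,-0.625,0],"dr": [0,0,-0.44]}
  ]
}}

```text
clock: 35.48
tcp_pos: [0.4804, 0.0977, 0.0173]
tool_rot: [0.002, 0.105, 0.994, -0.001]
force: [0.1, -4.1, 6.3]
opening: 0.0518
grasp_force: 62.8
```

Emit:
{"name": "arm_command", "arguments": {
  "plan": [
    {"claw": 0.4,"linear": [-0.09,-0.12,0],"dr": [0,0,-0.07]},
    {"claw": 0.4,"linear": [-0.18,-0.25,0],"dr": [0,0,-0.14]},
    {"claw": 0.4,"linear": [-0.27,-0.37,0],"dr": [0,0,-0.21]},
    {"claw": 0.4,"linear": [-0.36,-0.5,0],"dr": [0,0,-0.28]},
    {"claw": 0.4,"linear": [-0.45,-0.62,0],"dr": [0,0,-0.35]},
    {"claw": 0.4,"linear": [-0.51,-0.71,0],"dr": [0,0,-0.377]},
    {"claw": 0.4,"linear": [-0.51,-0.71,0],"dr": [0,0,-0.377]}
  ]
}}

```text
clock: 36.35
tcp_pos: [0.5509, -0.0624, 0.0174]
tool_rot: [0.002, 0.011, 1.0, -0.001]
force: [1.0, -2.8, 5.1]
opening: 0.0521
grasp_force: 63.2
```

Run:
```python
from h import *
go((.673,-.087,.0145,178.8))
```

```text
at [ 0.5509 -0.0624  0.0174] yaw 178.7 tilt 0.26 F [ 1.  -2.8  5.1] open 0.0521 t 36.4 j [-0.35  0.05 -0.37  1.14 -0.   -0.33]
  lin [-0.613 -0.109  0.017] dr [-0.    -0.    -0.002] mm/call 125 deg 0.1
```

Emit:
{"name": "arm_command", "arguments": {
  "plan": [
    {"claw": 0.4,"linear": [-0.12,-0.03,0],"dr": [0,0,0]},
    {"claw": 0.4,"linear": [-0.24,-0.06,0],"dr": [0,0,0]},
    {"claw": 0.4,"linear": [-0.36,-0.09,0],"dr": [0,0,0]},
    {"claw": 0.4,"linear": [-0.48,-0.11,0],"dr": [0,0,0]},
    {"claw": 0.4,"linear": [-0.57,-0.11,0],"dr": [0,0,0]},
    {"claw": 0.4,"linear": [-0.62,-0.11,0],"dr": [0,0,0]},
    {"claw": 0.4,"linear": [-0.62,-0.11,0],"dr": [0,0,0]}
  ]
}}

```text
clock: 37.22
tcp_pos: [0.6742, -0.0849, 0.0173]
tool_rot: [0.002, 0.01, 1.0, -0.001]
force: [2.2, 0.0, 5.6]
opening: 0.0515
grasp_force: 63.1
```

Emit:
{"name": "arm_command", "arguments": {
  "plan": [
    {"claw": 0.4,"linear": [-0.01,0,0],"dr": [0,0,0]},
    {"claw": 0.4,"linear": [-0.01,0,0],"dr": [0,0,0]}
  ]
}}

```text
clock: 37.48
tcp_pos: [0.675, -0.0848, 0.0174]
tool_rot: [0.001, 0.01, 1.0, -0.001]
force: [-3.6, -0.9, 8.7]
opening: 0.0524
grasp_force: 63.5
```

Emit:
{"name": "arm_command", "arguments": {
  "plan": [
    {"claw": 0.4,"linear": [-0.01,0,0],"dr": [0,0,0]},
    {"claw": 0.4,"linear": [-0.01,0,0],"dr": [0,0,0]}
  ]
}}

```text
clock: 37.72
tcp_pos: [0.6768, -0.0848, 0.0173]
tool_rot: [0.001, 0.01, 1.0, -0.0]
force: [-5.0, 0.7, 8.2]
opening: 0.0518
grasp_force: 63.5
```

Emit:
{"name": "arm_command", "arguments": {
  "plan": [
    {"claw": 0.4,"linear": [-0.01,0,0],"dr": [0,0,0]},
    {"claw": 0.4,"linear": [-0.01,0,0],"dr": [0,0,0]}
  ]
}}

```text
clock: 37.98
tcp_pos: [0.677, -0.0848, 0.0173]
tool_rot: [-0.001, 0.01, 1.0, -0.0]
force: [-15.0, 0.5, 15.8]
opening: 0.0518
grasp_force: 64.3
```

Emit:
{"name": "arm_command", "arguments": {
  "plan": [
    {"claw": 0.4,"linear": [-0.006,0,0],"dr": [0,0,0]},
    {"claw": 0.4,"linear": [-0.006,0,0],"dr": [0,0,0]}
  ]
}}

```text
clock: 38.22
tcp_pos: [0.677, -0.0848, 0.0173]
tool_rot: [-0.003, 0.01, 1.0, -0.0]
force: [-21.2, 0.7, 20.3]
opening: 0.0521
grasp_force: 64.7
```

Emit:
{"name": "arm_command", "arguments": {
  "plan": [
    {"claw": 0.4,"linear": [0.012,0,0],"dr": [0,0,0]},
    {"claw": 1,"linear": [0.012,0,0],"dr": [0,0,0]},
    {"claw": 1,"linear": [0.012,0,0],"dr": [0,0,0]},
    {"claw": 1,"linear": [0.012,0,0],"dr": [0,0,0]},
    {"claw": 1,"linear": [0.012,0,0],"dr": [0,0,0]},
    {"claw": 1,"linear": [0.012,0,-0.2],"dr": [0,0,0]},
    {"claw": 1,"linear": [0.012,0,-0.5],"dr": [0,0,0]},
    {"claw": 1,"linear": [0.012,0,-0.75],"dr": [0,0,0]}
  ]
}}

```text
clock: 39.22
tcp_pos: [0.6772, -0.0849, 0.1676]
tool_rot: [0.001, 0.01, 1.0, -0.0]
force: [-0.2, -0.5, 0.3]
opening: 0.0854
grasp_force: 0.0
```

Run:
```python
from h import *
report("wrist",amin=6000)
go((.401,.408,.18,178.8))
```

```text
green [533. 188.] 12029.0 rect@z0.000 [662.1 145.5 231.6 109.1 -87.8]
red [250. 189.] 23739.0 rect@z0.000 [ 660.6 -152.4  262.1  112.    88.6]
pale [321. 215.] 6411.0 rect@z0.016 [675.7 -82.9  80.7  54.   -1.2]
pale [437. 136.] 8934.0 rect@z0.016 [645.8  35.7 387.3 141.2  82.6]
at [ 0.6797 -0.0857  0.1756] yaw 178.8 tilt 0.58 F [ 1.3 -0.3  6.7] open 0.0853 t 39.3 j [-0.32  0.35  0.26  1.47 -0.   -0.3 ]
  lin [ 0.481  0.813 -0.014] dr [0. 0. 0.] mm/call 189 deg -0.0
  lin [ 0.481  0.813 -0.014] dr [0. 0. 0.] mm/call 189 deg -0.0
  lin [ 0.481  0.813 -0.014] dr [0. 0. 0.] mm/call 189 deg -0.0
```

Emit:
{"name": "arm_command", "arguments": {
  "plan": [
    {"claw": 1,"linear": [0.12,0.2,0],"dr": [0,0,0]},
    {"claw": 1,"linear": [0.24,0.4,0],"dr": [0,0,0]},
    {"claw": 1,"linear": [0.36,0.6,0],"dr": [0,0,0]},
    {"claw": 1,"linear": [0.48,0.815,0],"dr": [0,0,0]}
  ]
}}

```text
clock: 39.78
tcp_pos: [0.5836, 0.0811, 0.165]
tool_rot: [0.0, 0.01, 1.0, -0.0]
force: [1.7, 0.7, -0.1]
opening: 0.0856
grasp_force: 0.0
```

Emit:
{"name": "arm_command", "arguments": {
  "plan": [
    {"claw": 1,"linear": [0.12,0.2,0],"dr": [0,0,0]},
    {"claw": 1,"linear": [0.24,0.4,0],"dr": [0,0,0]},
    {"claw": 1,"linear": [0.36,0.6,0],"dr": [0,0,0]},
    {"claw": 1,"linear": [0.48,0.815,0],"dr": [0,0,0]}
  ]
}}

```text
clock: 40.28
tcp_pos: [0.4909, 0.2461, 0.1651]
tool_rot: [0.0, 0.01, 1.0, -0.0]
force: [-0.1, 0.7, -0.1]
opening: 0.0856
grasp_force: 0.0
```

Emit:
{"name": "arm_command", "arguments": {
  "plan": [
    {"claw": 1,"linear": [0.12,0.2,0],"dr": [0,0,0]},
    {"claw": 1,"linear": [0.24,0.4,0],"dr": [0,0,0]},
    {"claw": 1,"linear": [0.36,0.6,0],"dr": [0,0,0]},
    {"claw": 1,"linear": [0.48,0.815,0],"dr": [0,0,0]},
    {"claw": 1,"linear": [0.48,0.815,0],"dr": [0,0,0]},
    {"claw": 1,"linear": [0.48,0.815,0],"dr": [0,0,0]}
  ]
}}

```text
clock: 41.02
tcp_pos: [0.3991, 0.4097, 0.165]
tool_rot: [-0.0, 0.01, 1.0, -0.0]
force: [0.1, 0.7, 0.6]
opening: 0.0856
grasp_force: 0.0
```

Run:
```python
from h import *
circ("wrist","red",.065,(.401,.408));circ("wrist","red",.004,(.525,.386))
go((.401,.408,.038,178.8))
```

```text
wrist red 0.065 circle [399.5 408.9  27.3] median-mean [399.2 408.9]
wrist red 0.004 circle [523.  387.9  42. ] median-mean [521.9 388.2]
at [0.3996 0.4091 0.1651] yaw 178.8 tilt 0.02 F [0.6 0.6 0.2] open 0.0856 t 41.1 j [ 0.57  0.02 -0.13  1.42 -0.    0.59]
  lin [-0.007 -0.005  0.636] dr [-0.    -0.    -0.001] mm/call 127 deg 0.0
```

Emit:
{"name": "arm_command", "arguments": {
  "plan": [
    {"claw": 1,"linear": [0,0,0.2],"dr": [0,0,0]},
    {"claw": 1,"linear": [0,0,0.45],"dr": [0,0,0]},
    {"claw": 1,"linear": [0,0,0.635],"dr": [0,0,0]},
    {"claw": 1,"linear": [0,0,0.635],"dr": [0,0,0]},
    {"claw": 0.4,"linear": [0,0,0.635],"dr": [0,0,0]},
    {"claw": 0.4,"linear": [0,0,0.635],"dr": [0,0,0]},
    {"claw": 0.4,"linear": [0,0,0.635],"dr": [0,0,0]},
    {"claw": 0.4,"linear": [0,0,0.635],"dr": [0,0,0]}
  ]
}}

```text
clock: 42.12
tcp_pos: [0.4009, 0.4106, 0.0411]
tool_rot: [0.002, 0.01, 1.0, 0.001]
force: [0.4, -2.4, 6.5]
opening: 0.054
grasp_force: 64.0
```

Emit:
{"name": "arm_command", "arguments": {
  "plan": [
    {"claw": 0.4,"linear": [0,0,-0.1],"dr": [0,0,0]},
    {"claw": 0.4,"linear": [0,0,-0.25],"dr": [0,0,0]},
    {"claw": 0.4,"linear": [0,0,-0.25],"dr": [0,0,0]},
    {"claw": 0.4,"linear": [-0.2,-0.03,-0.25],"dr": [0,0,0]},
    {"claw": 0.4,"linear": [-0.4,-0.07,-0.25],"dr": [0,0,0]},
    {"claw": 0.4,"linear": [-0.62,-0.1,-0.25],"dr": [0,0,0]},
    {"claw": 0.4,"linear": [-0.62,-0.1,-0.25],"dr": [0,0,0]},
    {"claw": 0.4,"linear": [-0.62,-0.1,-0.25],"dr": [0,0,0]}
  ]
}}

```text
clock: 43.12
tcp_pos: [0.5219, 0.3872, 0.0876]
tool_rot: [-0.001, 0.01, 1.0, -0.0]
force: [-0.3, -0.7, -2.9]
opening: 0.0544
grasp_force: 64.0
```

Run:
```python
from h import *
go((.5245,.3865,.042,178.8))
```

```text
at [0.5219 0.3872 0.0876] yaw 178.8 tilt 0.09 F [-0.3 -0.7 -2.9] open 0.0544 t 43.1 j [0.44 0.28 0.02 1.31 0.   0.46]
  lin [-0.013 -0.003  0.228] dr [-0.     0.     0.001] mm/call 46 deg -0.0
```

Emit:
{"name": "arm_command", "arguments": {
  "plan": [
    {"claw": 0.4,"linear": [-0.013,-0.003,0.1],"dr": [0,0,0]},
    {"claw": 0.4,"linear": [-0.013,-0.003,0.2],"dr": [0,0,0]},
    {"claw": 0.4,"linear": [-0.013,-0.003,0.218],"dr": [0,0,0]},
    {"claw": 0.4,"linear": [-0.013,-0.003,0.218],"dr": [0,0,0]},
    {"claw": 1,"linear": [-0.013,-0.003,0.218],"dr": [0,0,0]},
    {"claw": 1,"linear": [-0.013,-0.003,0.218],"dr": [0,0,0]},
    {"claw": 1,"linear": [-0.013,-0.003,0.218],"dr": [0,0,0]}
  ]
}}

```text
clock: 44.0
tcp_pos: [0.525, 0.3867, 0.0442]
tool_rot: [-0.0, 0.01, 1.0, -0.0]
force: [0.8, 0.3, 0.1]
opening: 0.0852
grasp_force: 0.0
```

Emit:
{"name": "arm_command", "arguments": {
  "plan": [
    {"claw": 1,"linear": [0,0,-0.2],"dr": [0,0,0]},
    {"claw": 1,"linear": [0,0,-0.5],"dr": [0,0,0]},
    {"claw": 1,"linear": [0,0,-0.8],"dr": [0,0,0]},
    {"claw": 1,"linear": [0.3,0.2,-1],"dr": [0,0,0]},
    {"claw": 1,"linear": [0.5,0.3,-1],"dr": [0,0,0]},
    {"claw": 1,"linear": [0.5,0.3,-1],"dr": [0,0,0]}
  ]
}}

```text
clock: 44.75
tcp_pos: [0.4237, 0.4511, 0.2465]
tool_rot: [0.001, 0.008, 1.0, 0.001]
force: [-0.2, 0.3, -0.4]
opening: 0.0854
grasp_force: 0.0
```

Run:
```python
from h import *
s,c=report("top",amin=150,save="t3")
circ("wrist","red",.069,(.525,.386));circ("wrist","red",.004,(.525,.386))
cv2.imwrite("pics/t3c.png",cv2.resize(c["color"][120:350,80:540,::-1],(800,400)))
go()
```

```text
green [452. 289.] 840.0 rect@z0.000 [ 497.2 -392.    81.5   79.6   64.2]
green [231. 220.] 2564.0 rect@z0.000 [662.9 156.5 255.1 107.6 -87.6]
red [132. 269.] 914.5 rect@z0.000 [525.  394.1  91.3  78.9 -88.6]
red [354. 223.] 2742.0 rect@z0.000 [ 662.1 -152.   257.1  110.4   88.8]
pale [634. 256.] 2024.5 rect@z0.016 [ 587.1 -827.6  536.8   51.1   -5.9]
pale [283. 305.] 188352.5 rect@z0.016 [ 495.7  -13.7 1548.5  885.6  -89.7]
wrist red 0.069 circle [522.6 388.9  27.8] median-mean [522.  388.9]
wrist red 0.069 circle [491.6 399.1  34.3] median-mean [481.2 403. ]
wrist red 0.004 circle [560.5 375.6  33.8] median-mean [560.2 375.5]
wrist red 0.004 circle [522.9 388.3  41.5] median-mean [510.8 392.3]
at [0.4268 0.4485 0.2442] yaw 178.8 tilt 0.03 F [ 0.1  0.  -1.1] open 0.0859 t 44.9 j [ 0.6   0.16  0.17  1.57 -0.    0.62]
```

View pics/t3c.png

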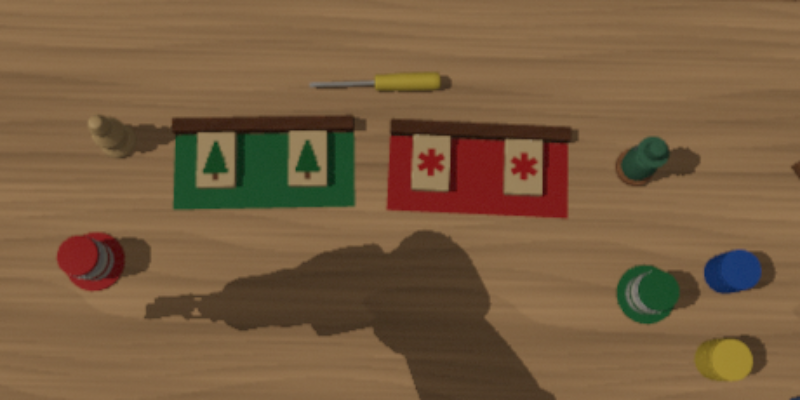

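The final top view shows all four panels at their rails (crop: trees at x≈215 and 308, stars at x≈431 and 523) and both tins on their own coasters. I'll check the numbers once, and hand in only if they hold.

Run:
```python
from h import *
import sys
s=env.read_state();c=env.read_camera("top");I=c["color"]
H,S,V=[x.astype(int) for x in cv2.split(cv2.cvtColor(I,cv2.COLOR_RGB2HSV))]
m=(S<110)&(V>150)&(H<35)
bays={"green":(np.array([663.5,156.5]),2.3),"red":(np.array([662,-152]),-1.3)}
n=0;ok=0
for b in blobs(m,200):
    r=rect(cast(c,b[:,0,:],.016))
    if r[2]>95 or r[0]<600: continue
    k="green" if r[1]>0 else "red";o,a=bays[k];t=np.radians(a);d=r[:2]-o
    x=d@[np.cos(t),np.sin(t)];y=d@[-np.sin(t),np.cos(t)];n+=1
    good=abs(x-15)<4.5 and abs(r[4]-a)<4 and abs(y)<100;ok+=good
    print(k,r,"bay x %.1f y %.1f dyaw %.1f"%(x,y,r[4]-a),good)
print("clock",s["clock"],n,ok)
if n==4 and ok==4: print(env.close_job())
```

```text
red [ 673.9 -216.2   74.6   47.6    0. ] bay x 13.4 y -63.9 dyaw 1.3 True
red [676.7 -83.4  75.1  49.4  -1.6] bay x 13.1 y 68.9 dyaw -0.3 True
green [673.2 223.6  75.1  47.2   3.5] bay x 12.4 y 66.7 dyaw 1.2 True
green [678.9  92.5  74.8  47.4   2.3] bay x 12.8 y -64.6 dyaw 0.0 True
clock 44.9 4 4
the job is handed in; nothing more can be done
None
```

I handed the job in at 44.9 s: all four panels sit flush and square at their own rails, and the two tins are swapped onto their own coasters; the final camera check agreed, but no verdict came back.

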